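Reload the tag feeder and prime it

TASK

Load the full blue tag cartridge into the sloped feeder: hook its lip under the upper edge of the rail at the green centre mark, then rock it down until its yellow sprung foot clicks under the lower edge. Only then prime the feeder: squeeze the orange trigger fully against the black grip for a moment and let it spring back. Leave the grey empty cartridge and the other things on the bench where they are.

Things in the scene. Friction and masses are not known exactly. Their poses are not given: they have to be found in the camera images.
- cartridge: full tag cartridge, 150 g: blue block, brown tags in its black top panel. Origin on its underside, over the rail's centre line when fitted. Axes: x to the hook end, y width, z up. Block x -30 to 26, y -18 to 18 (flat sides to grip), z 0 to 44. Starts level on the parking bar; lift straight up. Fitted: underside on the rail's upper face, axes parallel to the rail's, leg 0 to 1.5 from the rail's upper edge
- hook_corner (a point): where the cartridge's underside meets the inner face of its rigid blue hook leg: x 18.5, y 0, z 0 of the cartridge, parallel frame. The leg (x 18.5 to 24.5, 30 wide) hangs below the +x end to z -12. To hook it, raise the foot end about 28 degrees from fitted, lower this corner level with the rail's face 13 past its upper edge, draw it to the edge (rail -x), rock about that edge
- lip (a point): middle of the upper edge of the lip's tip: x 12.5, y 0, z -11 of the cartridge, parallel frame. The lip reaches back from the leg, 30 wide; its upper face slopes from z -6 at the leg to z -11 at this tip, its lowest point is z -14.1. The tip must clear the rail's upper edge on the way down, then go under it
- foot_nose (a point): tip of the yellow sprung foot's nose, 24 wide, below the cartridge's -x end: x -13.5, y 0, z -6.6 of the cartridge at rest. From it a ramp runs down and outwards to x -17.7, z -15.7 (lowest point), so pressing it on the rail's lower edge pushes the foot out. Unless the foot end is raised 25 to 32 degrees the ramp hits the rail before the lip can go under. A yellow tab stands out to x -39
- foot (a joint): slide of the sprung foot along the cartridge's x: 0 = at rest, up to 0.007 m = pushed outwards (-x). Spring 2.4 N at rest, 600 N/m more; the rocking press takes up to about 12 N; it snaps back to near 0 under the rail's lower edge (the click)
- rail: steel rail on the sloped face of the grey and white console. Origin: centre of its upper face, at the green mark (6 wide stripe at y 0), 97 above the table. Axes: x up the slope, y along the rail, z square to the face, which slopes 30 degrees, facing the robot's left. Flange x -17.5 to 17.5, 190 long, z -4 to 0, on a 14 wide web, open under both edges; face at z -24, x +-77, y +-115
- empty_cartridge: grey empty cartridge of the same shape, without tags (its foot is rigid), on the same parking bar: leave it there
- park: fixed aluminium parking bar: base plate 75 x 200 x 6, and on it a bar 20 wide and 190 long along its y, top at 30. The cartridges stand on it about 110 apart, hook end to its +x. Origin: centre of its underside, on the table
- grip_top (a point): centre of the top of the fixed black upright grip of the squeeze handle, 140 above the table. Frame: z up, the orange trigger stands on its -x side. The grip is 24 thick (x +-12), 26 wide (y +-13), and rises out of a grey housing (100 x 36, top 62 above the table)
- trigger_pad (a point): point on the outer face of the orange trigger, 55 up from its hinge; the trigger is 20 wide, 8 thick: push it here towards the grip. At rest it leans out from the grip; its top end is 130 above the table. Frame turns with the trigger; at rest parallel to grip_top's
- trigger (a joint): trigger angle about its level hinge (along grip_top's y, 78 below and 19 to the -x side of grip_top): 0 released, 0.2 rad fully squeezed, upright, outer face 23 from the grip's centre plane (34 at rest at the pad). Sprung: about 4 N at the pad to start, 9 N full; springs back. Grip and trigger are 46 to 50 thick at rest, 35 squeezed; can be pinched from above
- glaze_jar: blue glaze jar, 64 diameter, 85 high; bystander
- tape_roll: brown roll of paper tape lying flat, 90 diameter, 24 high; bystander
- bowl: terracotta bowl, 120 diameter, 50 high; bystander
- mug: white mug, 76 diameter, 85 high; bystander
- brush: glaze brush lying on the bench; bystander

How it is judged:
By the outcome, as a careful person would: the job done as asked, in the order asked, and still so for the second after the job is handed in, with the robot touching nothing.
It also fails if it takes over 61 s, if anything falls off the work surface, if the arm or the gripper's body presses on something with over 40 N, if the wrist force passes 120 N, or if a joint passes its speed limit or range.

ROBOT

A 7-joint arm with a two-finger parallel gripper is mounted at the origin on the work surface. World frame = base frame: x ahead of the robot, y to its left, z up, the work surface at z = 0. Lengths are in mm, angles in rad, forces in N, time in s.
With the tool pointing down it reaches from about 400 to 875 mm from the base axis. Payload 4.4 kg.
Tool frame: the origin (TCP) lies on the centre line of the jaws, within the pads' length; the fingertips stand 25 mm ahead of it and the grasp point (between the pads) lies 6 mm ahead of it; z points along the fingers, x is the direction in which the jaws open and shut, and the axes are right-handed (so a half turn about z gives the same grasp; the last joint's range is limited). The gripper opens to 85 mm and grips with 20 to 120 N. Pads are 22 mm wide; open, the fingers measure 114 mm over their backs; the gripper's body (76 mm by 85 mm) begins 54 mm behind the grasp point. The pads swing forward as they close: fully open they stand 13 mm farther back than shut.
Start: joints at [-1.319, 0.628, 0.038, 1.517, -0.027, 0.996, -0.02], TCP at [203.087, 617.473, 256.313] pointing down, gripper open.
Joint ranges: [-3.06, 3.06], [-0.37, 2.12], [-1.25, 1.32], [0.18, 2.47], [-1.1, 4.24], [0.23, 1.98], [-2.94, 2.94]. Speed limits (rad/s): [2.57, 2.57, 3.14, 3.14, 3.14, 3.14, 3.14].

INTERFACE

Orientations are given as [roll, pitch, yaw] about the fixed x, y, z axes, in that order (R = Rz(yaw) Ry(pitch) Rx(roll)).
In Python, from cell import ctrl, cams gives the robot as it stands. The module is installed in compiled form; this text tells all that it offers.
- The arm moves only by the tool step_arm, never from a script. Its arguments are lists of equal length, an entry for each row: "linear": the shift along the tool's x, y, z in mm, a list of three; "yaw": the turn about the tool's z in rad; "gripper": the opening, from -1 (shut) to 1 (fully open). A call has 1 to 8 rows; each row is the pose to reach, as a shift and turn from the pose commanded when the call began, along the tool's axes at that moment; what a row does not reach only later rows make up. A row lasts 1/12 s, in which the tool goes at most 41.7 mm and 7.16 degrees, less where a joint would pass 70% of its speed; a pose out of reach is approached as far as the arm can. A call with a gripper value outside its range is refused whole. The fingers move at their own pace and stop on an object; the grip force is fixed at half the most. Time passes only in rows, so rows that repeat a pose let the fingers close. It gives the time, the measured TCP pose, the force and the opening at its end, in the units of the state.
- ctrl.read_state(): the state, without advancing time (a new reading comes with each control period).
- cams.get_image(name): name is "side" or "top"; returns a dict with "frame" (480x640x3 uint8, red, green, blue), "depth" (480x640 float32, mm along the optical axis (not along the pixel's ray), 0 where there is no reading), "intrinsics" (3x3 intrinsics, pixels), "cam_to_world" (4x4, takes a point from camera to world coordinates). Camera axes: x right, y down, z forward; pixel columns grow to the right and rows downward; lengths in mm; the calibration is good to about 2 mm. A picture is of the moment at which its call begins.
- ctrl.finish_job(): hands the job in, once; it reports no verdict.
Trained networks look in the newest picture that a camera, given by its name, has taken for a name from the list of things; names that differ only in an ending like _2 or _b are one class to them, and where a whole thing is asked for, a point or a joint stands for the part that bears it (a point fixed in the world has none). Each returns a list of dicts, best first, with "conf" (0 to 1); they miss things now and then, are a little off and sometimes report something else, mostly with a low value. They report only what shows in the picture. A call takes as long as a camera call.
- cams.regions_of(camera, name): "pixels" (480x640 bool, what is visible of it) and "pixel" ([column, row] in pixels, amid what is visible of it).
The state is a dict: "clock": time; "qpos": joint angles; "qd": joint speeds; "tau": joint torques, N m; "eef_pos": TCP position; "tool_rot": TCP orientation; "force": force on the tool from outside, world axes, zero at the start; "torque": the same for the moment, N m; "width": finger opening in mm.
Only numpy, scipy, OpenCV 4.12 (cv2) and the standard library are available. Lean on these libraries where they do the work, as an engineer would, in place of code of your own. Each camera call takes 0.05 s, during which the arm holds its last target.

## Working session

There is one attempt and no reset: what is moved stays moved. The work goes in short steps, Python scripts to look and compute and a tool call to move; the robot and the scene stay as the last step left them, time stands still between calls to the robot, and variables do not carry over. Pictures are saved under pics/ and viewed, and the job is handed in when it is done.

Besides the shell and the picture viewer there is one more tool, called as a command line: name --pt "numbers of a row" for each row, then --argument value for the rest. step_arm: Moves the arm, as the interface text tells. Its arguments: {"type":"object","properties":{"linear":{"type":"array"},"yaw":{"type":"array"},"gripper":{"type":"array"}},"required":["linear","yaw","gripper"]}

```bash
ls; mkdir -p pics; python3 - <<'E'
from cell import ctrl,cams
import cv2,numpy as np
s=ctrl.read_state()
for k,v in s.items(): print(k,v)
for n in ("side","top"):
    d=cams.get_image(n); cv2.imwrite(f"pics/{n}0.png",d["frame"][:,:,::-1])
    print(n,d["intrinsics"].tolist(),np.round(d["cam_to_world"],3).tolist())
    for t in "cartridge rail empty_cartridge park grip_top trigger_pad foot trigger".split():
        try:
            for r in cams.regions_of(n,t)[:3]: print(t,round(r["conf"],2),r["pixel"],r["pixels"].sum())
        except Exception as e: print(t,e)
E
```

```text
pics
clock 0.0
qpos [-1.31876994  0.62932751  0.03844217  1.51837139 -0.02697618  0.99630234
 -0.01997287]
qd [-0.00057757  0.00218694 -0.00088216 -0.00044317 -0.00018554 -0.0007179
  0.00088987]
tau [-1.73734075e-03 -5.63396430e+01  1.22574985e+00 -1.93446583e+01
  1.10008140e-02  1.05569119e-02 -6.89203702e-06]
eef_pos [202.92385968 616.90286801 255.40004245]
tool_rot [3.14154848e+00 1.89004266e-03 1.25300974e+00]
force [-0.06271595  0.88843105  0.04565072]
torque [ 0.02676083  0.02186708 -0.03141182]
width 85.7217767449774
side [[623.0105151697974, 0.0, 329.58654632318263], [0.0, 623.0105151697974, 239.69583961958375], [0.0, 0.0, 1.0]] [[0.902, -0.342, 0.262, 150.205], [-0.431, -0.714, 0.552, -805.988], [-0.001, -0.611, -0.792, 1238.876], [0.0, 0.0, 0.0, 1.0]]
cartridge 0.97 [368.5, 339.4] 644
rail 0.61 [284.9, 162.4] 844
empty_cartridge 0.81 [357.7, 382.1] 739
empty_cartridge 0.62 [474.6, 341.4] 2281
park 0.76 [364.4, 372.2] 1726
grip_top 0.69 [366.7, 259.0] 1575
grip_top 0.64 [472.5, 342.4] 2282
trigger_pad 0.71 [359.7, 245.1] 151
foot 0.74 [366.9, 373.4] 1814
trigger 0.72 [381.8, 164.0] 1102
trigger 0.48 [358.3, 245.3] 140
top [[578.5466832408604, 0.0, 323.1274359050237], [0.0, 578.5466832408604, 239.4312713471471], [0.0, 0.0, 1.0]] [[0.008, -0.977, 0.215, 288.073], [-1.0, -0.008, 0.0, -4.231], [0.001, -0.215, -0.977, 1311.031], [0.0, 0.0, 0.0, 1.0]]
cartridge 0.6 [438.7, 264.7] 528
rail 0.9 [190.8, 242.3] 1395
empty_cartridge 0.95 [474.7, 298.8] 572
park 0.93 [454.8, 283.0] 1828
park 0.16 [434.4, 265.2] 517
grip_top 0.81 [336.7, 227.8] 1536
trigger_pad 0.43 [341.4, 228.1] 53
```

View pics/side0.png

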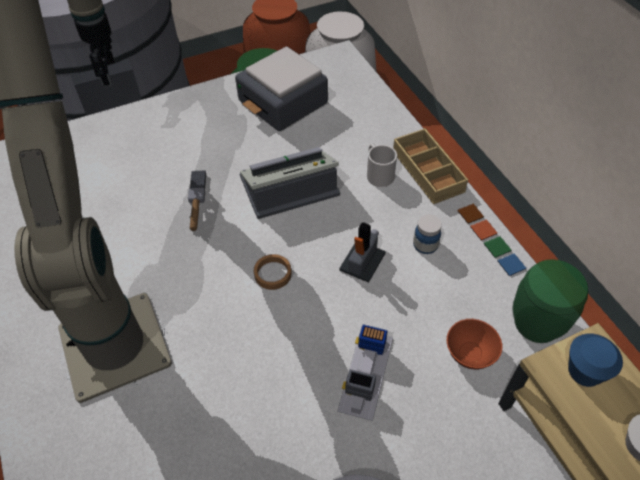

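View pics/top0.png

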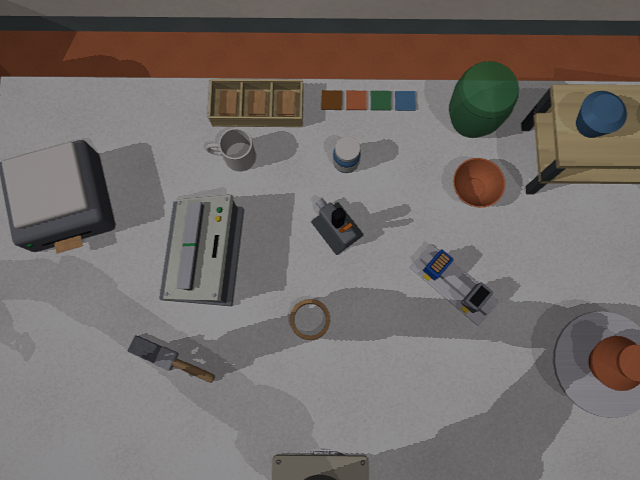

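```bash
cat > h.py <<'E'
from cell import ctrl,cams
import cv2,numpy as np
from scipy.spatial.transform import Rotation as Rn
def get(n):
    d=cams.get_image(n); K=d["intrinsics"];T=d["cam_to_world"];z=d["depth"].astype(float)
    v,u=np.mgrid[:480,:640]
    P=np.stack([(u-K[0,2])/K[0,0]*z,(v-K[1,2])/K[1,1]*z,z],-1)
    W=P@T[:3,:3].T+T[:3,3]; W[z<=0]=np.nan
    return d,W
def proj(d,p):
    T=d["cam_to_world"];K=d["intrinsics"]; c=(np.atleast_2d(p)-T[:3,3])@T[:3,:3]
    q=c@K.T; return q[:,:2]/q[:,2:]
def crop(d,name,u0,v0,w,h,s):
    im=d["frame"][v0:v0+h,u0:u0+w,::-1]
    cv2.imwrite(f"pics/{name}.png",cv2.resize(im,None,fx=s,fy=s,interpolation=cv2.INTER_CUBIC))
E
python3 - <<'E'
from h import *
np.set_printoptions(suppress=True,precision=1)
for n in ("side","top"):
    d,W=get(n)
    np.savez(f"{n}0.npz",W=W,f=d["frame"],K=d["intrinsics"],T=d["cam_to_world"])
    for t in "cartridge rail empty_cartridge park grip_top trigger_pad glaze_jar tape_roll bowl mug brush".split():
        r=cams.regions_of(n,t)
        if not r: print(n,t,None);continue
        p=W[r[0]["pixels"]]; p=p[~np.isnan(p[:,0])]
        print(n,t,round(r[0]["conf"],2),r[0]["pixel"],np.median(p,0),np.percentile(p,2,axis=0),np.percentile(p,98,axis=0))
    if n=="top":
        crop(d,"t1",390,220,130,120,6); crop(d,"t2",150,180,100,130,4.5); crop(d,"t3",300,180,80,80,7)
    else:
        crop(d,"s1",320,300,90,130,4.5); crop(d,"s2",230,140,120,80,6); crop(d,"s3",330,210,70,80,7)
E
```

```text
side cartridge 0.96 [370.4, 337.3] [ 506.  -265.1   72. ] [ 480.8 -288.7   28.1] [ 534.6 -235.5   79.2]
side rail 0.82 [285.9, 165.0] [539.2 273.1  89.7] [449.1 260.5   2.6] [629.8 382.  106. ]
side empty_cartridge None
side park 0.85 [365.2, 373.7] [ 468.8 -321.6    6.9] [ 393.8 -392.2    1. ] [ 550.6 -251.2   33.1]
side grip_top 0.63 [365.9, 257.1] [593.7 -52.2  46. ] [550.1 -88.7   4.4] [654.4   0.5 139.4]
side trigger_pad None
side glaze_jar 0.91 [427.5, 235.6] [758.  -72.1  60.9] [737.9 -90.3  -0. ] [791.1 -33.8  88.7]
side tape_roll 0.79 [271.2, 260.7] [394.2  16.6  20. ] [349.7 -22.2   1.7] [432.6  63.3  27.5]
side bowl 0.61 [474.9, 344.6] [ 715.3 -350.    22.8] [ 650.8 -411.4    1.5] [ 757.  -305.4   52. ]
side mug 0.6 [380.1, 166.2] [776.4 185.1  51.5] [740.3 156.    0.1] [813.9 256.7  85.7]
side brush 0.66 [196.6, 192.5] [305.  336.9  16.1] [260.5 234.    1.5] [346.  416.   22.6]
top cartridge 0.75 [436.3, 264.2] [ 505.1 -251.5   73.1] [ 481.4 -281.    28. ] [ 534.  -229.6   78.8]
top rail 0.96 [189.6, 242.1] [540.5 279.8  94.7] [450.5 262.5  77. ] [632.  303.8 106.8]
top empty_cartridge 0.6 [475.4, 297.0] [ 432.8 -333.4   72.7] [ 409.3 -359.8   19.2] [ 463.2 -310.9   78.1]
top park 0.82 [452.7, 286.1] [ 472.9 -299.9    6.7] [ 393.8 -387.9   -0.3] [ 553.1 -216.8   33.2]
top grip_top 0.86 [334.7, 224.4] [594.2 -32.1  52. ] [552.5 -82.    6.1] [654.9  10.8 140.1]
top trigger_pad None
top glaze_jar 0.67 [348.0, 154.7] [757.6 -55.4  81.5] [737.9 -84.5   2. ] [800.1 -27.1  89.1]
top tape_roll 0.78 [297.2, 304.7] [393.2  26.6  22.7] [349.7 -18.3   5.2] [433.7  66.1  28.3]
top bowl 0.9 [477.9, 186.1] [ 712.6 -368.2   21. ] [ 651.8 -412.3    1.7] [ 755.6 -309.2   51.8]
top mug 0.82 [235.9, 150.4] [784.7 201.   41.7] [741.3 159.2   0.4] [813.7 258.5  87. ]
top brush 0.8 [161.3, 355.8] [306.8 346.4  17.1] [262.7 239.6   9.6] [345.1 414.7  23.1]
```

```bash
python3 - <<'E'
import cv2,numpy as np
L=[cv2.resize(cv2.imread(f"pics/{n}.png"),(400,300)) if 0 else cv2.imread(f"pics/{n}.png") for n in("t1","t2","t3","s1","s2","s3")]
o=np.zeros((600,800,3),np.uint8)
for i,(im) in enumerate([L[0],L[1],L[2],L[3],L[4],L[5]]):
    s=min(266/im.shape[1],300/im.shape[0]); im=cv2.resize(im,None,fx=s,fy=s)
    r,c=divmod(i,3); o[r*300:r*300+im.shape[0],c*266:c*266+im.shape[1]]=im
cv2.imwrite("pics/m0.png",o)
E
```

```text
(no output)
```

View pics/m0.png

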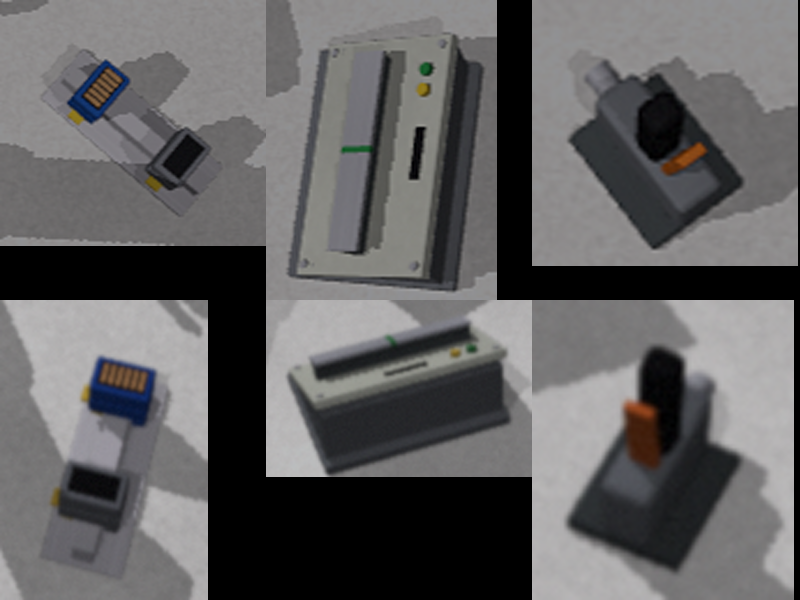

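```bash
python3 - <<'E'
import numpy as np,cv2
np.set_printoptions(suppress=True,precision=2)
D={n:np.load(f"{n}0.npz") for n in("side","top")}
def pts(n,c,r):
    W=D[n]["W"];F=D[n]["f"]
    m=(np.hypot(W[...,0]-c[0],W[...,1]-c[1])<r); return W[m],F[m].astype(int)
def rect(p):
    (c,s,a)=cv2.minAreaRect(p[:,:2].astype(np.float32)); return np.array(c),s,a
for nm,c in(("cart",(506,-262)),("empty",(433,-333))):
  for n in D:
    p,f=pts(n,c,45); q=p[p[:,2]>67]; print(nm,n,len(q),np.median(q[:,2]),np.percentile(q[:,2],[5,95]),rect(q), q[:,:2].mean(0))
# table z
for n in D:
    W=D[n]["W"];z=W[...,2];m=(abs(z)<15)&(W[...,0]>350)&(W[...,0]<600)&(abs(W[...,1])<120)
    print(n,"table z",np.median(z[m]))
    # rail
    p,f=pts(n,(540,280),130)
    for it in range(1):
        # rail plane candidates: fit console face & rail via expected normal
        g=None
    m=(p[:,2]>60)
    p=p[m]; f=f[m]
    # initial plane ransac
    best=0;rng=np.random.default_rng(0)
    rem=p.copy()
    for k in range(2):
        best=0
        for i in range(600):
            a=rem[rng.choice(len(rem),3,replace=False)]; nn=np.cross(a[1]-a[0],a[2]-a[0]); l=np.linalg.norm(nn)
            if l<500: continue
            nn/=l; nn*=np.sign(nn[2]); 
            if nn[2]<.7: continue
            inl=abs((rem-a[0])@nn)<1.5
            if inl.sum()>best: best=inl.sum(); bi=inl
        q=rem[bi]; c=q.mean(0); u,s,v=np.linalg.svd(q-c); nn=v[2]*np.sign(v[2,2])
        print(n,"plane",k,best,len(p),c,"normal",nn,"tilt",np.degrees(np.arccos(nn[2])),"az",np.degrees(np.arctan2(nn[1],nn[0])),"rms",s[2]/np.sqrt(len(q)))
        rem=rem[~bi]
E
```

```text
cart side 418 74.36098607112967 [69.99 78.77] (array([ 510.04, -259.6 ]), (37.91410827636719, 56.057403564453125), 48.37355422973633) [ 509.33 -261.21]
cart top 422 74.00946822813546 [69.15 78.17] (array([ 510.91, -257.83]), (35.836334228515625, 57.442909240722656), 48.82313919067383) [ 509.98 -256.99]
empty side 484 74.16907582574504 [68.92 78.51] (array([ 438.55, -341.38]), (38.38295364379883, 56.243988037109375), 50.177696228027344) [ 437.49 -342.81]
empty top 441 73.6093052647152 [69.18 77.75] (array([ 439.07, -339.64]), (36.28180694580078, 57.40745544433594), 49.95601272583008) [ 438.54 -338.9 ]
side table z -0.41404761680803404
side plane 0 698 2875 [529.58 239.41  94.56] normal [0.04 0.5  0.87] tilt 29.969650109234575 az 85.74229294464418 rms 0.7589098586037382
side plane 1 311 2875 [532.24 235.64  86.76] normal [-0.  0.  1.] tilt 0.34830298249443353 az 137.21585303311022 rms 0.8461204599895524
top table z -0.6061471719596057
top plane 0 1684 4795 [532.73 239.93  94.8 ] normal [0.04 0.5  0.87] tilt 29.931717435258104 az 85.3697170193582 rms 0.8231212136452513
top plane 1 639 4795 [543.3  283.4   96.83] normal [0.04 0.47 0.88] tilt 27.896323114592107 az 85.12180655681898 rms 0.798480741678791
```

```bash
python3 - <<'E'
import numpy as np,cv2
np.set_printoptions(suppress=True,precision=2)
D={n:np.load(f"{n}0.npz") for n in("side","top")}
for n in D:
    W=D[n]["W"];F=D[n]["f"].astype(int)
    for az in (85.5,):
        a=np.radians(az); N=np.array([np.cos(a)*.5,np.sin(a)*.5,np.cos(np.pi/6)])
        h=np.array([np.cos(a),np.sin(a),0]); X=-h*np.cos(np.pi/6)+np.array([0,0,.5]); Y=np.cross(N,X)
        O=np.array([540,280,97.]); 
        L=(W-O)@np.stack([X,Y,N],1)
        m=(abs(L[...,0])<40)&(abs(L[...,1])<115)&(abs(L[...,2])<6)
        q=L[m]; c=cv2.minAreaRect(q[:,:2].astype(np.float32)); print(n,m.sum(),"z",np.median(q[:,2]),"rect",c,"pct",np.percentile(q,[2,50,98],axis=0).tolist())
        # edges vs y
        for y0 in range(-90,91,30):
            s=q[abs(q[:,1]-y0)<12]; s=s[abs(s[:,2]-np.median(q[:,2]))<2.5]; print(y0,len(s),np.percentile(s[:,0],[3,50,97]),np.median(s[:,2]))
        g=m&(F[...,1]>F[...,0]+35)&(F[...,1]>F[...,2]+15); print("green",g.sum(),L[g].mean(0) if g.any() else None)
E
```

```text
side 388 z 0.4964283870886939 rect ((-2.7007617950439453, 2.0360794067382812), (47.87860107421875, 190.05722045898438), 0.764729380607605) pct [[-23.50860799846345, -91.66767820015646, -4.527904670242923], [3.4295815173492645, -2.3264354984752664, 0.4964283870886939], [17.95589485075972, 91.3658295390562, 3.135875261130975]]
-90 28 [-22.64  -1.92  13.46] 0.5678265676256204
-60 42 [-22.94  -0.98  16.59] 0.8128042110357152
-30 44 [-21.86  -1.77  15.53] 0.3948513462563129
0 41 [-23.67   0.85  18.06] 0.736113593098065
30 41 [-21.14   2.37  18.67] 0.6366185818413937
60 44 [-23.59   0.43  16.82] 0.4599717031796585
90 31 [-18.85  -4.21  18.01] 0.7444646905048488
green 4 [1.27 1.99 0.68]
top 1156 z 1.6740664957260782 rect ((-4.265951156616211, 2.485137939453125), (190.06524658203125, 41.041011810302734), 89.8388442993164) pct [[-22.233041208301987, -89.72407697283973, -2.5569407655436285], [-3.122493652703464, 0.05168105826724504, 1.6740664957260782], [14.33600229834308, 92.59806362133422, 5.11895854697705]]
-90 82 [-20.91  -4.48  13.04] 1.5943135520615654
-60 113 [-21.2   -2.21  13.69] 1.5935366285816488
-30 120 [-21.8   -3.39  13.94] 1.4512113995308695
0 114 [-20.57  -2.04  13.95] 1.7928472781518547
30 118 [-21.47  -2.99  13.41] 1.6255139451594793
60 120 [-21.25  -4.21  13.85] 1.7912295074644973
90 95 [-20.61  -3.77  13.17] 1.8593434320210434
green 29 [-2.06  2.12  2.5 ]
```

```bash
python3 - <<'E'
import numpy as np,cv2
np.set_printoptions(suppress=True,precision=2)
D={n:np.load(f"{n}0.npz") for n in("side","top")}
for n in D:
    W=D[n]["W"];F=D[n]["f"].astype(int)
    near=np.hypot(W[...,0]-605,W[...,1]+35)<80
    o=near&(F[...,0]>F[...,2]+50)&(W[...,2]>50)
    p=W[o]; print(n,"orange",len(p),p.mean(0),np.percentile(p,[5,95],axis=0).tolist())
    q=p[p[:,2]>122]; print(" top orange",len(q),q.mean(0) if len(q) else 0)
    t=near&(W[...,2]>132)&~o; q=W[t]; print(" grip top",len(q),q.mean(0),np.median(q,0),cv2.minAreaRect(q[:,:2].astype(np.float32)))
    hh=near&(abs(W[...,2]-62)<4); q=W[hh]; print(" housing",len(q),q.mean(0),cv2.minAreaRect(q[:,:2].astype(np.float32)))
    b=near&(W[...,2]>3)&(W[...,2]<30); q=W[b]; print(" base",len(q),cv2.minAreaRect(q[:,:2].astype(np.float32)), np.percentile(q[:,2],[10,50,90]))
    up=near&(W[...,2]>4)
    q=W[up]; print(" all",cv2.minAreaRect(q[:,:2].astype(np.float32)))
E
```

```text
side orange 85 [579.81 -57.41 108.89] [[572.7414371319948, -64.12875683611689, 78.36274181438503], [586.6355485606542, -50.15676759043279, 131.16170405578404]]
 top orange 31 [577.37 -58.34 128.1 ]
 grip top 93 [601.22 -39.31 138.16] [601.17 -39.66 138.33] ((602.0003662109375, -38.741878509521484), (25.232879638671875, 25.896263122558594), 25.720165252685547)
 housing 239 [594.66 -49.82  61.33] ((602.43701171875, -39.339813232421875), (99.56692504882812, 34.851661682128906), 36.76305389404297)
 base 779 ((601.615234375, -40.67784118652344), (143.75637817382812, 153.67222595214844), 47.91014862060547) [ 4.01 10.59 17.33]
 all ((603.897705078125, -38.505157470703125), (139.58596801757812, 154.25010681152344), 49.67860794067383)
top orange 51 [577.98 -50.73 116.18] [[571.5578182967616, -60.067376665362204, 74.26427080008727], [585.1070544043384, -40.68950105574898, 133.55701052481277]]
 top orange 32 [576.65 -54.12 130.16]
 grip top 131 [601.69 -36.24 137.88] [601.68 -36.57 137.87] ((595.2792358398438, -42.41149139404297), (43.72507858276367, 26.12005615234375), 38.72627258300781)
 housing 365 [599.99 -35.07  61.33] ((602.2374877929688, -35.535888671875), (99.28565216064453, 35.51295852661133), 36.64311981201172)
 base 883 ((605.172607421875, -36.52442932128906), (153.1933135986328, 157.7576446533203), 87.59400939941406) [ 3.67 10.36 15.56]
 all ((607.3465576171875, -34.848846435546875), (148.802734375, 148.37046813964844), 87.64164733886719)
```

```bash
python3 - <<'E'
import numpy as np,cv2
D=np.load("top0.npz"); a=cv2.resize(D["f"][185:260,295:375,::-1],None,fx=7,fy=7,interpolation=cv2.INTER_CUBIC); cv2.imwrite("pics/tg.png",a)
E
```

```text
(no output)
```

View pics/tg.png

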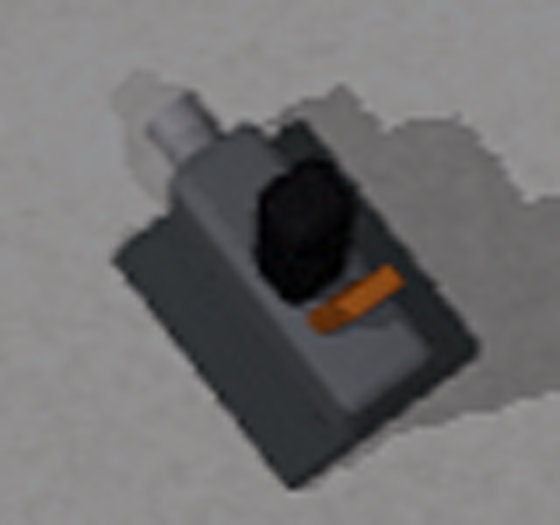

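```bash
cat >> h.py <<'E'
def w2t(p,yaw,st=None):
    s=st or ctrl.read_state(); R=Rn.from_euler('xyz',s["tool_rot"]).as_matrix()
    d=R.T@(np.array(p)-s["eef_pos"]); y=(s["tool_rot"][2]-yaw+np.pi)%(2*np.pi)-np.pi
    print("t",round(s["clock"],2),"pos",np.round(s["eef_pos"],1),"rot",np.round(s["tool_rot"],3),"q",np.round(s["qpos"],2),"F",np.round(s["force"],1),"w",round(s["width"],1))
    print("linear",np.round(d,1),"yaw(tool z)",round(y,3))
E
python3 -c "
from h import *
w2t((470,290,262),.852)"
```

```text
t 2.1 pos [203.1 617.5 256.3] rot [-3.142  0.     1.253] q [-1.32  0.63  0.04  1.52 -0.03  1.   -0.02] F [-0.4 -0.2 -0.1] w 85.6
linear [-227.6  355.9   -5.7] yaw(tool z) 0.401
```

step_arm --pt "-228 356 -6" --pt "-228 356 -6" --pt "-228 356 -6" --pt "-228 356 -6" --pt "-228 356 -6" --pt "-228 356 -6" --pt "-228 356 -6" --pt "-228 356 -6" --yaw '[0.4,0.4,0.4,0.4,0.4,0.4,0.4,0.4]' --gripper '[1,1,1,1,1,1,1,1]'

```text
clock: 2.77
eef_pos: [414.5, 357.4, 261.3]
tool_rot: [-3.142, -0.001, 0.853]
force: [0.9, 0.8, -0.3]
width: 85.3
```

```bash
python3 -c "
from h import *
w2t((510.5,-258.7,200),.852)"
```

```text
t 2.77 pos [414.5 357.4 261.3] rot [-3.142e+00 -1.000e-03  8.530e-01] q [-0.87  0.48  0.16  1.8  -0.09  0.87  0.19] F [ 0.9  0.8 -0.3] w 85.3
linear [-401.1  477.4   61.1] yaw(tool z) 0.001
```

step_arm --pt "-401 477 61" --pt "-401 477 61" --pt "-401 477 61" --pt "-401 477 61" --pt "-401 477 61" --pt "-401 477 61" --pt "-401 477 61" --pt "-401 477 61" --yaw '[0,0,0,0,0,0,0,0]' --gripper '[1,1,1,1,1,1,1,1]'

```text
clock: 3.43
eef_pos: [464.5, 29.4, 228.7]
tool_rot: [3.141, -0.001, 0.853]
force: [1.1, -0.3, -0.1]
width: 85.3
```

```bash
python3 -c "
from h import *
w2t((510.5,-258.7,160),.852)"
```

```text
t 3.43 pos [464.5  29.4 228.7] rot [ 3.141e+00 -1.000e-03  8.530e-01] q [-0.25  0.41  0.17  2.05 -0.11  0.69  0.85] F [ 1.1 -0.3 -0.1] w 85.3
linear [-186.9  224.    68.7] yaw(tool z) 0.001
```

step_arm --pt "-187 224 68.7" --pt "-187 224 68.7" --pt "-187 224 68.7" --pt "-187 224 68.7" --pt "-187 224 68.7" --pt "-187 224 68.7" --pt "-187 224 68.7" --pt "-187 224 68.7" --yaw '[0,0,0,0,0,0,0,0]' --gripper '[1,1,1,1,1,1,1,1]'

```text
clock: 4.1
eef_pos: [509.3, -266.0, 158.9]
tool_rot: [3.137, 0.004, 0.844]
force: [-0.1, -1.6, 1.2]
width: 85.5
```

step_arm --pt "0 0 0" --yaw '[0]' --gripper '[1]'

```text
clock: 4.18
eef_pos: [509.3, -261.6, 159.1]
tool_rot: [3.141, 0.002, 0.846]
force: [0.0, 0.6, -0.5]
width: 85.5
```

```bash
python3 -c "
from h import *
w2t((510.5,-258.7,64),.852)
d,W=get('top');crop(d,'p1',390,200,140,140,5)
d,W=get('side');crop(d,'p2',310,260,120,130,5)
a=cv2.imread('pics/p1.png');b=cv2.imread('pics/p2.png');o=np.zeros((600,800,3),np.uint8)
a=cv2.resize(a,(400,400));b=cv2.resize(b,(370,400));o[:400,:400]=a;o[:400,400:770]=b;cv2.imwrite('pics/p.png',o[:400])
"
```

```text
t 4.18 pos [ 509.3 -261.6  159.1] rot [3.141e+00 2.000e-03 8.460e-01] q [ 0.34  0.65  0.13  1.83 -0.12  0.67  1.39] F [ 0.   0.6 -0.5] w 85.5
linear [ 3.2 -1.1 95.1] yaw(tool z) -0.006
```

View pics/p.png

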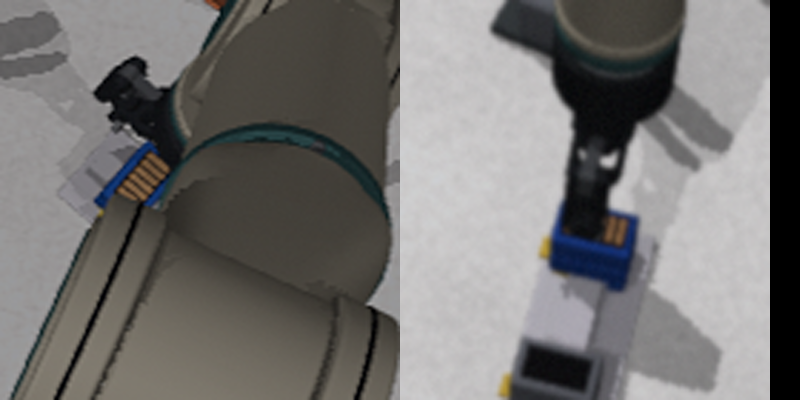

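step_arm --pt "2 0 40" --pt "3 -1 65" --pt "3 -1 85" --pt "3 -1 95" --pt "3 -1 95" --pt "3 -1 95" --yaw '[-0.005,-0.005,-0.005,-0.005,-0.005,-0.005]' --gripper '[1,1,1,1,1,1]'

```text
clock: 4.78
eef_pos: [511.8, -253.0, 65.4]
tool_rot: [-3.141, -0.0, 0.86]
force: [1.0, -0.2, 0.3]
width: 85.4
```

```bash
python3 -c "
from h import *
w2t((510.5,-258.7,64),.852)"
```

```text
t 4.78 pos [ 511.8 -253.    65.4] rot [-3.141 -0.     0.86 ] q [ 0.35  0.79  0.09  1.88 -0.15  0.47  1.41] F [ 1.  -0.2  0.3] w 85.4
linear [-5.2  2.7  1.3] yaw(tool z) 0.008
```

step_arm --pt "-5 2.5 1" --pt "-5 2.5 1" --pt "-5 2.5 1" --yaw '[0.007,0.007,0.007]' --gripper '[1,1,1]'

```text
clock: 5.03
eef_pos: [510.5, -260.5, 65.1]
tool_rot: [3.139, -0.0, 0.85]
force: [-0.0, 0.4, 0.4]
width: 85.0
```

```bash
python3 -c "
from h import *
w2t((510.5,-258.7,64),.852)"
```

```text
t 5.03 pos [ 510.5 -260.5   65.1] rot [ 3.139 -0.     0.85 ] q [ 0.36  0.79  0.09  1.88 -0.15  0.47  1.41] F [-0.   0.4  0.4] w 85.0
linear [ 1.4 -1.2  1.1] yaw(tool z) -0.002
```

Good enough; close, centred by the jaws.

step_arm --pt "1 -1 1" --pt "1 -1 1" --pt "1 -1 1" --pt "1 -1 1" --pt "1 -1 1" --pt "1 -1 1" --pt "1 -1 1" --pt "1 -1 1" --yaw '[0,0,0,0,0,0,0,0]' --gripper '[1,0.4,0,-0.2,-1,-1,-1,-1]'

```text
clock: 5.7
eef_pos: [510.1, -258.1, 63.1]
tool_rot: [3.141, -0.0, 0.851]
force: [0.4, -0.4, 2.2]
width: 35.4
```

```bash
python3 -c "
from h import *
w2t((510.5,-258.7,64),.852)"
```

```text
t 5.7 pos [ 510.1 -258.1   63.1] rot [ 3.141 -0.     0.851] q [ 0.36  0.8   0.09  1.88 -0.15  0.47  1.41] F [ 0.4 -0.4  2.2] w 35.4
linear [-0.2  0.6 -0.9] yaw(tool z) -0.001
```

step_arm --pt "0 0 -10" --pt "0 0 -30" --pt "0 0 -60" --pt "0 0 -100" --pt "0 0 -135" --pt "0 0 -150" --pt "0 0 -150" --yaw '[0,0,0,0,0,0,0]' --gripper '[-1,-1,-1,-1,-1,-1,-1]'

```text
clock: 6.28
eef_pos: [511.8, -259.3, 217.4]
tool_rot: [3.134, -0.002, 0.851]
force: [-0.1, -0.4, -1.7]
width: 35.0
```

```bash
python3 - <<'E'
from h import *
w2t((510,-258,213),.852)
d,W=get('side');np.savez('lift.npz',W=W,f=d['frame'])
crop(d,'l1',300,230,160,160,5)
E
```

```text
t 6.28 pos [ 511.8 -259.3  217.4] rot [ 3.134e+00 -2.000e-03  8.510e-01] q [ 0.32  0.57  0.15  1.79 -0.11  0.79  1.38] F [-0.1 -0.4 -1.7] w 35.0
linear [-0.2 -2.3  4.4] yaw(tool z) -0.001
```

View pics/l1.png

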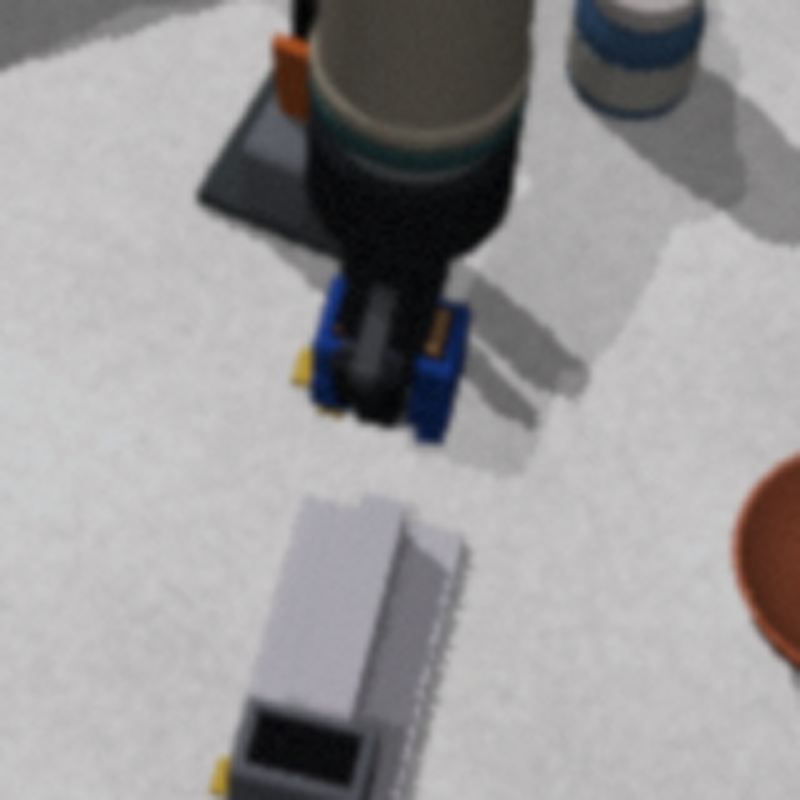

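```bash
python3 -c "
from h import *
w2t((540,200,220),-.0785)"
```

```text
t 6.33 pos [ 510.6 -258.5  215. ] rot [ 3.138e+00 -1.000e-03  8.510e-01] q [ 0.32  0.57  0.15  1.79 -0.11  0.79  1.38] F [-0.3  0.2 -2.9] w 35.7
linear [ 364.1 -280.2   -5.6] yaw(tool z) 0.929
```

step_arm --pt "20 -16 -3" --pt "60 -46 -5" --pt "364 -280 -6" --pt "364 -280 -6" --pt "364 -280 -6" --pt "364 -280 -6" --pt "364 -280 -6" --pt "364 -280 -6" --yaw '[0.05,0.15,0.25,0.35,0.45,0.55,0.65,0.75]' --gripper '[-1,-1,-1,-1,-1,-1,-1,-1]'

```text
clock: 7.0
eef_pos: [528.5, 60.3, 216.7]
tool_rot: [3.141, 0.004, 0.096]
force: [1.6, 0.7, -1.8]
width: 35.5
```

```bash
python3 -c "
from h import *
w2t((541.9,277.8,205),-.0785)"
```

```text
t 7.0 pos [528.5  60.3 216.7] rot [3.141 0.004 0.096] q [-0.42  0.54  0.38  1.89 -0.28  0.76  0.21] F [ 1.6  0.7 -1.8] w 35.5
linear [  34.1 -215.2   11.4] yaw(tool z) 0.174
```

step_arm --pt "6 -40 0" --pt "12 -80 2" --pt "18 -120 4" --pt "24 -150 6" --pt "28 -175 8" --pt "30 -190 9" --pt "31 -196 10" --pt "31 -196 10" --yaw '[0.04,0.08,0.12,0.15,0.17,0.17,0.17,0.17]' --gripper '[-1,-1,-1,-1,-1,-1,-1,-1]'

```text
clock: 7.67
eef_pos: [540.4, 257.1, 207.0]
tool_rot: [3.14, 0.002, -0.067]
force: [0.5, -1.1, -1.2]
width: 35.1
```

step_arm --pt "0 0 0" --pt "0 0 0" --yaw '[0,0]' --gripper '[-1,-1]'

```text
clock: 7.83
eef_pos: [541.6, 253.7, 208.4]
tool_rot: [3.14, 0.0, -0.072]
force: [0.1, 0.2, -1.8]
width: 35.6
```

```bash
python3 - <<'E'
from h import *
w2t((541.9,277.8,205),-.0785)
d,W=get('side');np.savez('r1s.npz',W=W,f=d['frame'])
crop(d,'r1s',220,90,140,140,5)
d,W=get('top');np.savez('r1t.npz',W=W,f=d['frame'])
crop(d,'r1t',110,170,150,150,5)
a=cv2.resize(cv2.imread('pics/r1s.png'),(400,400));b=cv2.resize(cv2.imread('pics/r1t.png'),(400,400))
cv2.imwrite('pics/r1.png',np.hstack([a,b]))
w2t((541.9,277.8,205),-.0785)
E
```

```text
t 7.83 pos [541.6 253.7 208.4] rot [ 3.14   0.    -0.072] q [-0.76  0.65  0.44  1.73 -0.35  0.85 -0.24] F [ 0.1  0.2 -1.8] w 35.6
linear [ -1.4 -24.    3.4] yaw(tool z) 0.006
t 7.93 pos [541.7 254.3 208.7] rot [ 3.141 -0.    -0.072] q [-0.76  0.65  0.44  1.73 -0.35  0.85 -0.24] F [ 0.1 -0.7 -1.6] w 35.4
linear [ -1.5 -23.4   3.7] yaw(tool z) 0.006
```

View pics/r1.png

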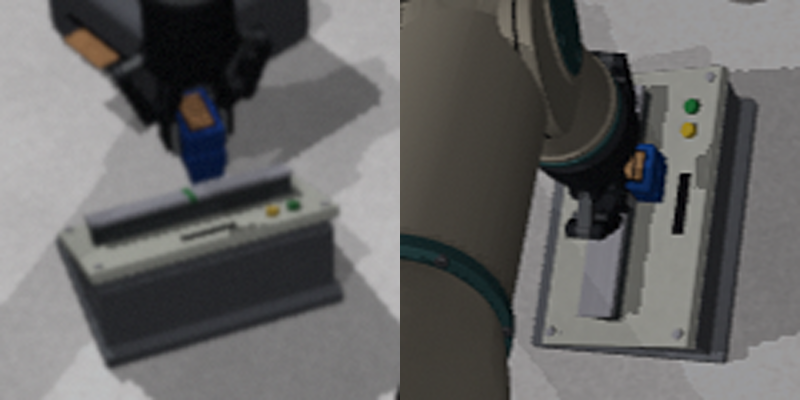

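```bash
python3 - <<'E'
from h import *
np.set_printoptions(suppress=True,precision=1)
T=np.array([541.7,254.2,208.6]); a=-.072
ex=np.array([np.sin(a),-np.cos(a),0]); ey=np.array([np.cos(a),np.sin(a),0]); ez=np.array([0,0,1.])
for n in('r1s','r1t'):
    D=np.load(n+'.npz');W=D['W'];F=D['f'].astype(int)
    L=(W-T)@np.stack([ex,ey,ez],1)
    near=(abs(L)<70).all(-1)
    b=near&(F[...,2]>F[...,0]+25)
    q=L[b];print(n,len(q),np.percentile(q,[1,3,50,97,99],axis=0).tolist())
    br=near&(F[...,0]>F[...,2]+30)&(L[...,1].__abs__()<20); q=L[br];print(' tags',len(q),np.percentile(q,[3,50,97],axis=0).tolist() if len(q) else 0)
    # end face points by z slices
    q=L[b]
    for z0 in range(-45,20,8):
        s=q[abs(q[:,2]-z0)<4]
        if len(s)>3: print(z0,len(s),np.percentile(s,[5,50,95],axis=0).round(1).tolist())
E
```

```text
r1s 298 [[-24.31171431476933, -17.80304913057547, -43.65422807763763], [-13.086692777120486, -16.842380817400333, -40.947390712712306], [28.1109414607549, 0.4920811006910154, -5.735564777092435], [33.00450471633621, 17.752495314542447, 12.003361508697566], [34.47153417363906, 18.732952917517498, 12.506105747468451]]
 tags 78 [[-14.682914898302325, -7.697648270932738, 7.892780287461363], [3.875563689899353, 1.3085036940103492, 11.825595041352443], [21.035702466895827, 8.824221134123222, 15.444176456840646]]
-45 9 [[21.4, -12.6, -47.5], [25.2, -6.9, -43.5], [28.3, 4.8, -41.7]]
-37 23 [[25.4, -9.7, -40.6], [28.5, 2.7, -37.7], [31.7, 12.9, -35.3]]
-29 28 [[26.5, -14.3, -32.6], [29.2, 0.4, -28.7], [32.1, 14.2, -26.5]]
-21 43 [[24.0, -16.4, -24.7], [28.9, -0.3, -21.0], [32.2, 15.9, -17.5]]
-13 33 [[25.1, -16.0, -16.6], [28.9, -0.0, -12.6], [32.1, 13.2, -10.0]]
-5 35 [[24.2, -17.1, -8.1], [29.2, -0.4, -4.4], [33.1, 16.8, -1.4]]
3 52 [[1.9, -16.3, -0.5], [28.9, -2.3, 4.5], [32.9, 18.3, 6.8]]
11 75 [[-17.7, -16.0, 7.3], [18.6, 8.7, 9.5], [30.7, 18.2, 12.4]]
r1t 194 [[12.555470362093917, -17.3
[... 190 characters left out ...]
214583053, 13.499657859305106], [29.380774668346444, 17.15901723017924, 15.638509313876943]]
 tags 49 [[10.308087508207256, -12.431829388733941, 10.025241881552235], [16.731378058813846, 0.13730181068451808, 12.390890278465491], [20.9953421122336, 10.58792839664148, 47.63231004797532]]
-29 13 [[16.6, -16.7, -30.9], [27.7, -6.9, -28.5], [29.1, 7.5, -25.8]]
-21 18 [[15.4, -17.0, -24.7], [28.2, -10.4, -20.4], [28.8, 10.4, -17.6]]
-13 19 [[19.6, -17.1, -16.5], [28.2, -9.6, -14.5], [29.0, 12.1, -9.7]]
-5 18 [[17.7, -17.3, -8.4], [28.1, -3.1, -6.2], [29.1, 11.9, -1.3]]
3 30 [[16.6, -17.1, -0.5], [28.3, -7.4, 3.8], [29.3, 12.5, 6.8]]
11 93 [[13.2, -16.2, 7.5], [23.3, -4.2, 9.5], [28.2, 16.5, 13.1]]
```

step_arm --pt "0 -10 8" --pt "-1 -20 20" --pt "-1.5 -23 32" --pt "-1.5 -23 38" --pt "-1.5 -23 38" --pt "-1.5 -23 38" --yaw '[0.006,0.006,0.006,0.006,0.006,0.006]' --gripper '[-1,-1,-1,-1,-1,-1]'

```text
clock: 8.43
eef_pos: [540.9, 279.1, 169.4]
tool_rot: [3.14, 0.001, -0.075]
force: [0.4, -0.4, -1.8]
width: 35.1
```

```bash
python3 -c "
from h import *
w2t((541.9,277.2,146.2),-.0785)"
```

```text
t 8.43 pos [540.9 279.1 169.4] rot [ 3.14e+00  1.00e-03 -7.50e-02] q [-0.77  0.71  0.41  1.73 -0.38  0.79 -0.25] F [ 0.4 -0.4 -1.8] w 35.1
linear [ 1.1  1.8 23.2] yaw(tool z) 0.003
```

step_arm --pt "1 1 6" --pt "1 1 12" --pt "1 1 12" --pt "1 1 12" --yaw '[0.003,0.003,0.003,0.003]' --gripper '[-1,-1,-1,-1]'

```text
clock: 8.77
eef_pos: [542.1, 278.3, 158.1]
tool_rot: [3.141, 0.001, -0.078]
force: [0.0, -0.1, -1.3]
width: 35.2
```

```bash
python3 -c "
from h import *
w2t((541.9,277.2,146.2),-.0785)
cams.get_image('side')
w2t((541.9,277.2,146.2),-.0785)"
```

```text
t 8.77 pos [542.1 278.3 158.1] rot [ 3.141e+00  1.000e-03 -7.800e-02] q [-0.77  0.72  0.41  1.73 -0.39  0.76 -0.25] F [ 0.  -0.1 -1.3] w 35.2
linear [-0.1  1.1 11.9] yaw(tool z) 0.0
t 8.82 pos [542.4 278.4 158.4] rot [ 3.142  0.    -0.078] q [-0.77  0.72  0.41  1.73 -0.39  0.76 -0.25] F [ 0.   0.9 -0.8] w 35.2
linear [-0.4  1.2 12.2] yaw(tool z) 0.0
```

step_arm --pt "0 1.2 4" --pt "0 1.2 8" --pt "0 1.2 12" --pt "0 1.2 12" --pt "0 1.2 12" --yaw '[0,0,0,0,0]' --gripper '[-1,-1,-1,-1,-1]'

```text
clock: 9.23
eef_pos: [541.9, 277.3, 145.9]
tool_rot: [3.141, 0.001, -0.078]
force: [-0.6, -0.7, -0.9]
width: 35.5
```

```bash
python3 - <<'E'
from h import *
w2t((541.9,277.2,146.2),-.0785)
d,W=get('side');np.savez('r2s.npz',W=W,f=d['frame'])
crop(d,'r2s',230,110,110,100,5)
d,W=get('top');np.savez('r2t.npz',W=W,f=d['frame'])
crop(d,'r2t',150,190,100,100,5)
a=cv2.resize(cv2.imread('pics/r2s.png'),(400,400));b=cv2.resize(cv2.imread('pics/r2t.png'),(400,400))
cv2.imwrite('pics/r2.png',np.hstack([a,b]))
w2t((541.9,277.2,146.2),-.0785)
E
```

```text
t 9.23 pos [541.9 277.3 145.9] rot [ 3.141e+00  1.000e-03 -7.800e-02] q [-0.76  0.74  0.4   1.74 -0.4   0.74 -0.24] F [-0.6 -0.7 -0.9] w 35.5
linear [-0.   0.1 -0.3] yaw(tool z) 0.0
t 9.33 pos [542.3 277.4 146.4] rot [-3.142 -0.    -0.078] q [-0.76  0.74  0.4   1.74 -0.4   0.74 -0.24] F [ 0.   0.3 -2.2] w 35.3
linear [-0.4  0.2  0.2] yaw(tool z) 0.0
```

View pics/r2.png

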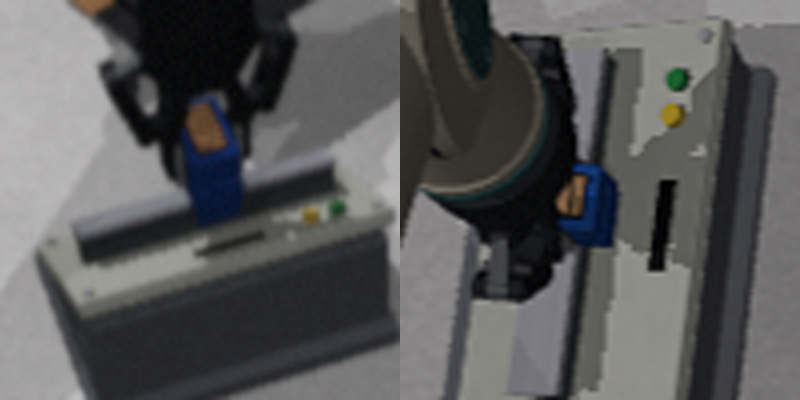

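```bash
python3 - <<'E'
from h import *
np.set_printoptions(suppress=True,precision=1)
a=np.radians(85.5); h=np.array([np.cos(a),np.sin(a),0]); X=-h*np.cos(np.pi/6)+[0,0,.5]; N=h*.5+[0,0,np.cos(np.pi/6)]; Y=np.cross(N,X)
O=np.array([542.3,283.9,97.])
for n in('r2s','r2t'):
    D=np.load(n+'.npz');W=D['W'];F=D['f'].astype(int)
    L=(W-O)@np.stack([X,Y,N],1)
    m=(abs(L[...,2])<3)&(abs(L[...,1])<95)&(abs(L[...,0])<30)&(F.max(-1)-F.min(-1)<40)
    q=L[m]
    for lo,hi in((-95,-50),(50,95)):
        s=q[(q[:,1]>lo)&(q[:,1]<hi)]; print(n,lo,len(s),np.percentile(s[:,0],[2,50,98]) if len(s) else 0,np.median(s[:,2]) if len(s) else 0)
    hx=-h; c=(W-O)@np.stack([hx,Y,[0,0,1]],1)
    b=(F[...,2]>F[...,0]+25)&(abs(c)<90).all(-1)
    q=c[b]; print(' end face horiz x',np.percentile(q[:,0],[50,75,90,97]),'y',np.percentile(q[:,1],[2,98]),'z',np.percentile(q[:,2],[2,98]))
E
```

```text
r2s -95 77 [-17.2   4.5  21. ] -1.094043904128135
r2s 50 71 [-21.3   2.6  24.4] -1.1679049624349696
 end face horiz x [34.2 36.1 37.6 38.9] y [-17.   18.2] z [ 4.6 61.5]
r2t -95 248 [-17.8   0.1  18.2] -0.44019211466741254
r2t 50 122 [-7.7  8.9 18.4] 0.009344405689511054
 end face horiz x [32.5 34.6 35.  35.5] y [-16.8  18. ] z [20.7 63.2]
```

step_arm --pt "0 -3 1.7" --pt "0 -6 3.5" --pt "0 -9 5.2" --pt "0 -9 5.2" --pt "0 -9 5.2" --yaw '[0,0,0,0,0]' --gripper '[-1,-1,-1,-1,-1]'

```text
clock: 9.75
eef_pos: [542.7, 286.8, 141.0]
tool_rot: [3.142, 0.0, -0.077]
force: [-1.1, 0.7, -1.0]
width: 35.7
```

```bash
python3 -c "
from h import *
w2t((541.9,289.7,139),-.0785)"
```

```text
t 9.75 pos [542.7 286.8 141. ] rot [ 3.142  0.    -0.077] q [-0.77  0.75  0.39  1.73 -0.4   0.74 -0.25] F [-1.1  0.7 -1. ] w 35.7
linear [-1.  -2.8  2. ] yaw(tool z) 0.001
```

step_arm --pt "0 -2 1.2" --pt "0 -3.5 2" --pt "0 -3.5 2" --pt "0 -3.5 2" --yaw '[0,0,0,0]' --gripper '[-1,-1,-1,-1]'

```text
clock: 10.08
eef_pos: [543.3, 289.0, 139.1]
tool_rot: [3.141, -0.0, -0.079]
force: [-0.5, -2.2, -1.2]
width: 35.2
```

```bash
python3 -c "
from h import *
w2t((542.5,290.6,138.5),-.0785)"
```

```text
t 10.08 pos [543.3 289.  139.1] rot [ 3.141 -0.    -0.079] q [-0.77  0.76  0.39  1.73 -0.4   0.74 -0.25] F [-0.5 -2.2 -1.2] w 35.2
linear [-0.9 -1.5  0.6] yaw(tool z) -0.0
```

step_arm --pt "-0.7 -1 0.5" --pt "-0.7 -2 1" --pt "-0.7 -2 1" --yaw '[0,0,0]' --gripper '[-1,-1,-1]'

```text
clock: 10.33
eef_pos: [543.2, 289.3, 138.5]
tool_rot: [3.138, -0.001, -0.079]
force: [0.4, -7.3, 2.1]
width: 35.5
```

```bash
python3 - <<'E'
from h import *
w2t((542.5,290.6,138.5),-.0785)
d,W=get('side')
crop(d,'r3s',230,110,110,100,6)
w2t((542.5,290.6,138.5),-.0785)
E
```

```text
t 10.33 pos [543.2 289.3 138.5] rot [ 3.138e+00 -1.000e-03 -7.900e-02] q [-0.77  0.76  0.4   1.73 -0.4   0.74 -0.25] F [ 0.4 -7.3  2.1] w 35.5
linear [-0.8 -1.2  0. ] yaw(tool z) -0.001
t 10.38 pos [543.2 289.3 138.5] rot [ 3.139e+00 -1.000e-03 -8.000e-02] q [-0.77  0.76  0.4   1.73 -0.4   0.74 -0.25] F [-0.5 -6.5  1.7] w 35.5
linear [-0.8 -1.2 -0. ] yaw(tool z) -0.001
```

View pics/r3s.png

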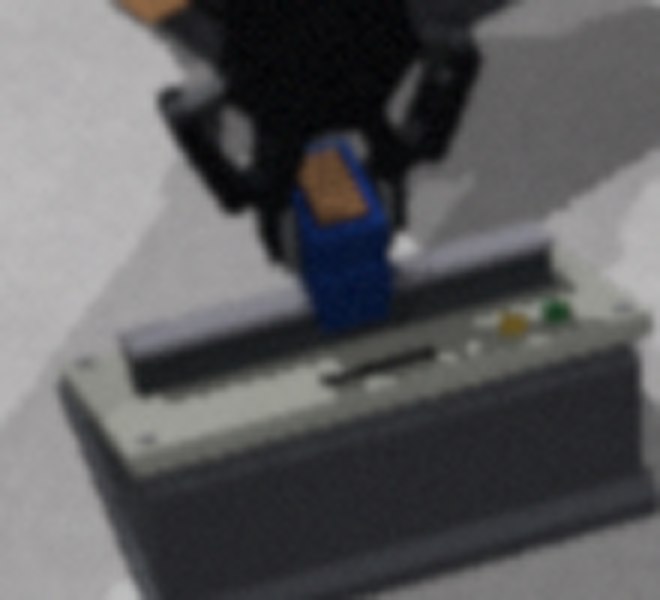

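step_arm --pt "-0.5 1 0" --pt "-0.5 1 0" --pt "-0.5 1 0" --pt "-0.5 1 0" --pt "-0.5 1 0" --yaw '[0,0,0,0,0]' --gripper '[-1,-0.1,0.05,0.05,0.05]'

```text
clock: 10.8
eef_pos: [541.9, 292.0, 138.2]
tool_rot: [-3.14, 0.0, -0.077]
force: [-0.3, -0.1, 0.0]
width: 44.5
```

```bash
python3 - <<'E'
from h import *
w2t((542.5,290.6,138.5),-.0785)
d,W=get('side');crop(d,'r4s',230,110,110,100,5)
d,W=get('top');crop(d,'r4t',150,190,100,100,5)
a=cv2.resize(cv2.imread('pics/r4s.png'),(400,400));b=cv2.resize(cv2.imread('pics/r4t.png'),(400,400))
cv2.imwrite('pics/r4.png',np.hstack([a,b]))
E
```

```text
t 10.8 pos [541.9 292.  138.2] rot [-3.14   0.    -0.077] q [-0.78  0.76  0.39  1.73 -0.4   0.73 -0.25] F [-0.3 -0.1  0. ] w 44.5
linear [ 0.8  1.4 -0.3] yaw(tool z) 0.001
```

View pics/r4.png

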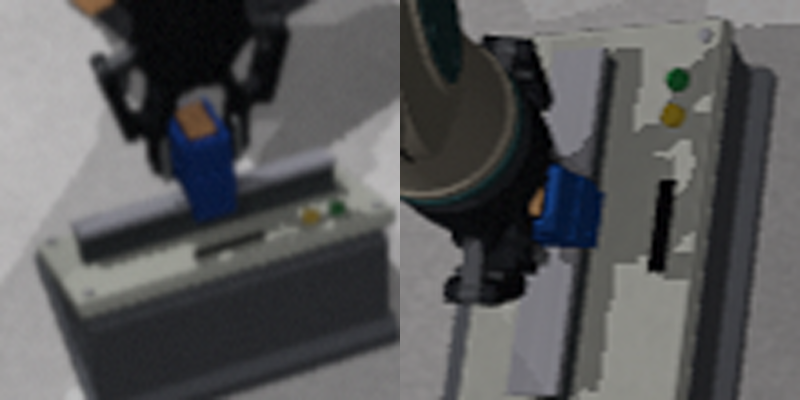

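step_arm --pt "0 0 0" --pt "0 0 0" --pt "0 0 -10" --pt "0 0 -30" --pt "0 0 -55" --pt "0 0 -60" --pt "0 0 -60" --pt "0 0 -60" --yaw '[0,0,0,0,0,0,0,0]' --gripper '[0.4,0.4,0.4,0.4,0.4,-1,-1,-1]'

```text
clock: 11.57
eef_pos: [541.9, 291.1, 198.4]
tool_rot: [-3.141, -0.0, -0.078]
force: [-0.7, 0.2, 0.1]
width: 24.3
```

```bash
python3 - <<'E'
from h import *
w2t((542.5,290.6,198.5),-.0785)
d,W=get('side');crop(d,'r5s',230,110,110,100,5);np.savez('r5s.npz',W=W,f=d['frame'])
d,W=get('top');crop(d,'r5t',150,190,100,100,5);np.savez('r5t.npz',W=W,f=d['frame'])
a=cv2.resize(cv2.imread('pics/r5s.png'),(400,400));b=cv2.resize(cv2.imread('pics/r5t.png'),(400,400))
cv2.imwrite('pics/r5.png',np.hstack([a,b]))
w2t((542.5,290.6,198.5),-.0785)
E
```

```text
t 11.57 pos [541.9 291.1 198.4] rot [-3.141 -0.    -0.078] q [-0.8   0.68  0.44  1.69 -0.36  0.85 -0.29] F [-0.7  0.2  0.1] w 24.3
linear [ 0.6  0.4 -0.1] yaw(tool z) 0.001
t 11.67 pos [541.2 290.8 197.2] rot [ 3.141e+00  2.000e-03 -7.800e-02] q [-0.8   0.68  0.44  1.69 -0.36  0.85 -0.29] F [ 0.3 -0.1 -0.7] w 9.0
linear [ 1.3  0.1 -1.3] yaw(tool z) 0.001
```

View pics/r5.png

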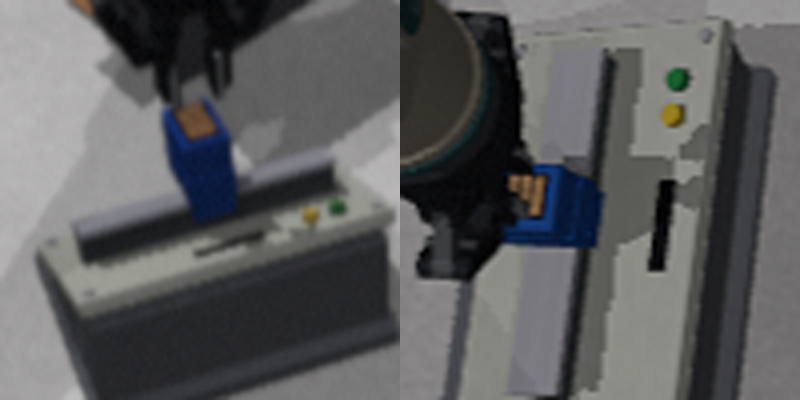

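```bash
python3 - <<'E'
from h import *
w2t((545.2,323.5,172),-.0785)
np.set_printoptions(suppress=True,precision=2)
D=np.load('r5s.npz');W=D['W'];F=D['f'].astype(int)
a=np.radians(85.5); h=np.array([np.cos(a),np.sin(a),0]); Y=np.array([h[1],-h[0],0]); O=np.array([542.3,283.9,97.])
c=(W-O)@np.stack([-h,Y,[0,0,1]],1)
b=(F[...,2]>F[...,0]+25)&(abs(c)<80).all(-1)
q=c[b]
for z0 in range(-5,55,10):
    s=q[abs(q[:,2]-z0)<5]
    if len(s)>5: print(z0,len(s),np.percentile(s[:,0],[50,70,90]),np.percentile(s[:,1],[3,97]))
E
```

```text
t 11.67 pos [541.2 290.8 197.2] rot [ 3.141e+00  2.000e-03 -7.800e-02] q [-0.8   0.68  0.44  1.69 -0.36  0.85 -0.29] F [ 0.3 -0.1 -0.7] w 9.0
linear [  1.5 -32.9  25.2] yaw(tool z) 0.001
-5 16 [20.04 22.44 23.97] [-9.91 14.36]
5 38 [21.93 23.45 26.51] [-16.17  15.61]
15 56 [20.16 22.74 24.89] [-17.01  17.02]
25 60 [17.67 18.74 22.25] [-16.92  15.68]
35 63 [15.43 17.44 19.48] [-17.12  16.22]
45 92 [ 9.69 14.28 17.  ] [-16.86  16.86]
```

step_arm --pt "1.5 -15 0" --pt "1.5 -28 8" --pt "1.5 -33 16" --pt "1.5 -33 22" --pt "1.5 -33 22" --pt "1.5 -33 22" --yaw '[0,0,0,0,0,0]' --gripper '[-1,-1,-1,-1,-1,-1]'

```text
clock: 12.17
eef_pos: [545.6, 322.7, 175.0]
tool_rot: [3.139, 0.002, -0.079]
force: [-0.6, -0.3, 1.0]
width: 0.1
```

```bash
python3 - <<'E'
from h import *
w2t((545.2,323.5,166),-.0785)
d,W=get('side');crop(d,'r6s',230,110,110,100,5)
d,W=get('top');crop(d,'r6t',150,190,100,100,5)
a=cv2.resize(cv2.imread('pics/r6s.png'),(400,400));b=cv2.resize(cv2.imread('pics/r6t.png'),(400,400))
cv2.imwrite('pics/r6.png',np.hstack([a,b]))
w2t((545.2,323.5,166),-.0785)
E
```

```text
t 12.17 pos [545.6 322.7 175. ] rot [ 3.139e+00  2.000e-03 -7.900e-02] q [-0.83  0.74  0.43  1.65 -0.38  0.84 -0.32] F [-0.6 -0.3  1. ] w 0.1
linear [-0.4 -0.8  9. ] yaw(tool z) -0.0
t 12.27 pos [546.3 322.8 176.1] rot [ 3.141 -0.    -0.079] q [-0.83  0.73  0.43  1.65 -0.38  0.84 -0.32] F [-0.6 -1.   0.1] w 0.1
linear [-1.2 -0.6 10.1] yaw(tool z) -0.001
```

View pics/r6.png

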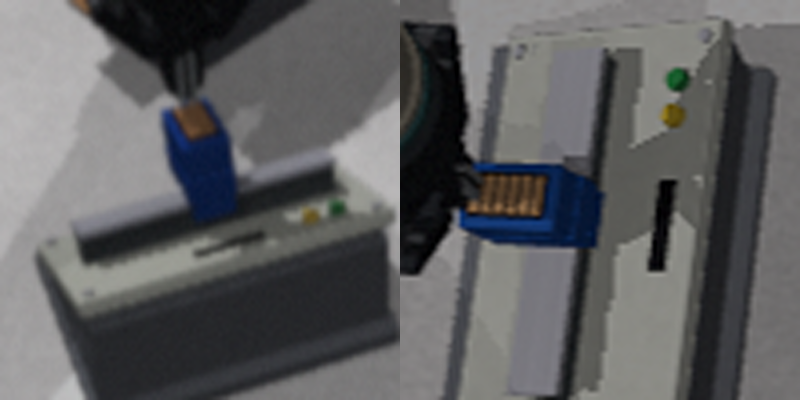

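step_arm --pt "-1 4 0" --pt "-1 4 4" --pt "-1 4 7" --pt "-1 4 9" --pt "-1 4 9" --yaw '[0,0,0,0,0]' --gripper '[-1,-1,-1,-1,-1]'

```text
clock: 12.68
eef_pos: [544.5, 319.7, 166.6]
tool_rot: [3.141, 0.001, -0.078]
force: [0.5, 0.3, 0.2]
width: 0.3
```

step_arm --pt "0 -1 2" --pt "0 -2 4" --pt "0 -2 4" --yaw '[0,0,0]' --gripper '[-1,-1,-1]'

```text
clock: 12.93
eef_pos: [545.1, 322.4, 163.3]
tool_rot: [-3.141, -0.0, -0.077]
force: [0.4, -0.4, 2.3]
width: -0.0
```

```bash
python3 - <<'E'
from h import *
w2t((545.2,323.5,160),-.0785)
E
```

```text
t 12.93 pos [545.1 322.4 163.3] rot [-3.141 -0.    -0.077] q [-0.82  0.75  0.42  1.66 -0.39  0.81 -0.31] F [ 0.4 -0.4  2.3] w -0.0
linear [-0.  -1.1  3.3] yaw(tool z) 0.001
```

step_arm --pt "0 -1 2" --pt "0 -2 4" --pt "0 -2 4" --yaw '[0,0,0]' --gripper '[-1,-1,-1]'

```text
clock: 13.18
eef_pos: [545.1, 324.6, 158.8]
tool_rot: [-3.141, -0.0, -0.077]
force: [0.6, 1.0, 0.7]
width: 0.1
```

step_arm --pt "0 -1 2" --pt "0 -2 4" --pt "0 -2 4" --yaw '[0,0,0]' --gripper '[-1,-1,-1]'

```text
clock: 13.43
eef_pos: [545.3, 326.0, 154.9]
tool_rot: [3.141, 0.0, -0.078]
force: [0.3, 1.7, 2.5]
width: 0.2
```

```bash
python3 - <<'E'
from h import *
d,W=get('side');crop(d,'r7s',230,110,110,100,5);np.savez('r7s.npz',W=W,f=d['frame'])
d,W=get('top');crop(d,'r7t',150,190,100,100,5);np.savez('r7t.npz',W=W,f=d['frame'])
a=cv2.resize(cv2.imread('pics/r7s.png'),(400,400));b=cv2.resize(cv2.imread('pics/r7t.png'),(400,400))
cv2.imwrite('pics/r7.png',np.hstack([a,b]))
w2t((545.2,323.5,160),-.0785)
E
cat > fit.py <<'E'
import sys
from h import *
np.set_printoptions(suppress=True,precision=2)
a=np.radians(85.5); h=np.array([np.cos(a),np.sin(a),0]); X=-h*np.cos(np.pi/6)+[0,0,.5]; N=h*.5+[0,0,np.cos(np.pi/6)]; Y=np.cross(N,X); O=np.array([542.3,283.9,97.])
for n in sys.argv[1:]:
    D=np.load(n+'.npz');W=D['W'];F=D['f'].astype(int)
    c=(W-O)@np.stack([X,Y,N],1)
    b=((F[...,2]>F[...,0]+25)|(F[...,0]>F[...,2]+30))&(abs(c[...,0])<50)&(abs(c[...,1])<22)&(c[...,2]>5)&(c[...,2]<75)
    q=c[b]
    for y0 in range(-30,41,10):
        s=q[(abs(q[:,0]-y0)<5)]
        if len(s)>5: print(n,'x',y0,len(s),'z p80',np.percentile(s[:,2],[50,80,95]),'y',np.percentile(s[:,1],[3,97]))
    print(' x max',np.percentile(q[:,0],[2,97]))
    s=q[q[:,2]>38]; 
    if len(s)>20:
        A=np.c_[s[:,:2],np.ones(len(s))]
        w=np.ones(len(s),bool)
        for _ in range(5):
            k=np.linalg.lstsq(A[w],s[w,2],rcond=None)[0]; w=abs(A@k-s[:,2])<2
        print(' top plane slope deg',np.degrees(np.arctan(k[:2])),'z0',k[2],w.sum())
E
python3 fit.py r7s r7t
```

```text
t 13.53 pos [545.2 325.7 155.1] rot [ 3.141  0.    -0.078] q [-0.82  0.76  0.41  1.66 -0.39  0.8  -0.32] F [0.6 1.6 2.5] w -0.1
linear [ 0.1  2.2 -4.9] yaw(tool z) 0.0
r7s x -20 10 z p80 [33.32 39.78 42.23] y [-17.14 -12.93]
r7s x -10 7 z p80 [16.1  32.65 35.88] y [-17.62 -15.68]
r7s x 0 14 z p80 [31.52 39.52 43.69] y [-17.99 -12.69]
r7s x 10 19 z p80 [29.75 42.39 43.83] y [-17.49   2.85]
r7s x 20 184 z p80 [26.02 38.06 44.26] y [-16.55  17.35]
r7s x 30 37 z p80 [17.21 34.85 42.41] y [-15.16  16.02]
 x max [-22.61  27.59]
 top plane slope deg [ 1.04 -3.79] z0 41.71256580566499 33
r7t x -30 9 z p80 [29.9  35.51 42.14] y [-16.45 -13.03]
r7t x -20 26 z p80 [39.08 43.08 44.52] y [-16.56  -3.77]
r7t x -10 41 z p80 [43.32 45.62 50.3 ] y [-16.63  17.05]
r7t x 0 70 z p80 [45.5  47.76 50.18] y [-16.49  18.22]
r7t x 10 63 z p80 [46.07 47.83 49.39] y [-16.67  17.81]
r7t x 20 286 z p80 [28.57 43.1  47.2 ] y [-16.04  17.56]
r7t x 30 10 z p80 [14.37 23.98 40.34] y [-15.1   14.95]
 x max [-24.67  24.48]
 top plane slope deg [0.61 2.74] z0 45.65680933194769 127
```

View pics/r7.png

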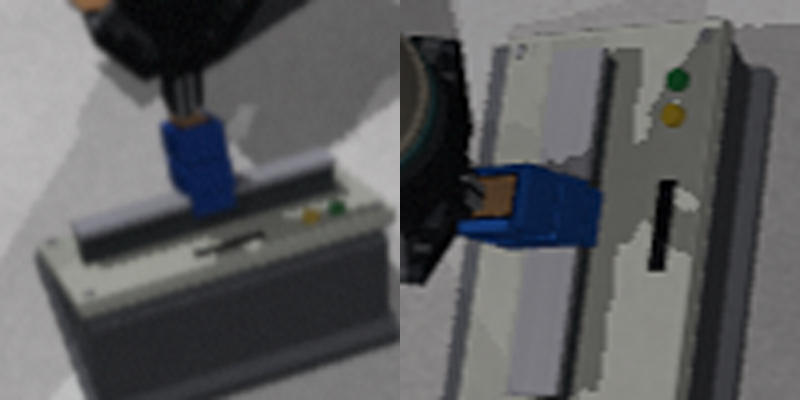

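step_arm --pt "0 -0.5 1" --pt "0 -1 2" --pt "0 -1 2" --yaw '[0,0,0]' --gripper '[-1,-1,-1]'

```text
clock: 13.78
eef_pos: [545.6, 326.6, 154.3]
tool_rot: [-3.141, -0.0, -0.078]
force: [-2.3, -0.4, 9.7]
width: -0.1
```

step_arm --pt "0 -0.5 1" --pt "0 -1 2" --pt "0 -1 2" --yaw '[0,0,0]' --gripper '[-1,-1,-1]'

```text
clock: 14.03
eef_pos: [546.2, 327.9, 153.2]
tool_rot: [-3.14, -0.002, -0.078]
force: [-3.0, 0.4, 13.8]
width: 0.1
```

step_arm --pt "0 -0.5 1" --pt "0 -1 2" --pt "0 -1 2" --yaw '[0,0,0]' --gripper '[-1,-1,-1]'

```text
clock: 14.28
eef_pos: [546.7, 329.0, 152.3]
tool_rot: [-3.139, -0.002, -0.078]
force: [-2.8, -0.8, 19.1]
width: 0.1
```

step_arm --pt "0 -0.5 1" --pt "0 -1 2" --pt "0 -1 2" --yaw '[0,0,0]' --gripper '[-1,-1,-1]'

```text
clock: 14.53
eef_pos: [547.4, 330.7, 150.9]
tool_rot: [-3.138, -0.004, -0.078]
force: [-3.1, 0.3, 21.4]
width: 0.1
```

step_arm --pt "0 0 -10" --pt "0 0 -40" --pt "0 -20 -60" --pt "0 -40 -60" --pt "0 -40 -60" --pt "0 -40 -60" --yaw '[0,0,0,0,0,0]' --gripper '[-1,-1,-1,-1,-1,-1]'

```text
clock: 15.03
eef_pos: [547.8, 370.5, 206.6]
tool_rot: [3.141, 0.001, -0.076]
force: [0.6, -0.5, 0.0]
width: 0.1
```

```bash
python3 - <<'E'
from h import *
w2t((545.2,323.5,160),-.0785)
d,W=get('side');crop(d,'r8s',230,110,110,100,5);np.savez('r8s.npz',W=W,f=d['frame'])
d,W=get('top');crop(d,'r8t',150,190,100,100,5);np.savez('r8t.npz',W=W,f=d['frame'])
a=cv2.resize(cv2.imread('pics/r8s.png'),(400,400));b=cv2.resize(cv2.imread('pics/r8t.png'),(400,400))
cv2.imwrite('pics/r8.png',np.hstack([a,b]))
E
python3 fit.py r8s r8t
```

```text
t 15.03 pos [547.8 370.5 206.6] rot [ 3.141e+00  1.000e-03 -7.600e-02] q [-0.89  0.74  0.45  1.54 -0.37  0.95 -0.4 ] F [ 0.6 -0.5  0. ] w 0.1
linear [ 1.  47.1 46.6] yaw(tool z) 0.003
r8s x -20 9 z p80 [34.34 42.16 44.51] y [-16.73   0.77]
r8s x -10 15 z p80 [40.42 46.41 47.21] y [-17.18   7.38]
r8s x 0 20 z p80 [29.1  44.64 46.95] y [-17.61   0.12]
r8s x 10 19 z p80 [42.38 47.39 47.83] y [-17.16   8.1 ]
r8s x 20 185 z p80 [27.83 38.66 45.03] y [-16.85  16.74]
r8s x 30 41 z p80 [18.17 32.93 41.44] y [-16.26  16.22]
 x max [-21.15  27.8 ]
 top plane slope deg [-3.94  3.82] z0 43.606042388756975 33
r8t x -30 36 z p80 [41.93 43.76 45.71] y [-16.05  18.22]
r8t x -20 62 z p80 [44.14 46.23 48.06] y [-16.41  17.28]
r8t x -10 64 z p80 [44.7  46.55 48.38] y [-16.57  17.04]
r8t x 0 65 z p80 [45.94 47.57 48.63] y [-16.53  16.67]
r8t x 10 72 z p80 [45.38 47.52 49.03] y [-16.51  18.12]
r8t x 20 270 z p80 [29.28 42.27 47.36] y [-16.14  17.45]
r8t x 30 18 z p80 [12.99 16.77 32.72] y [-9.74 12.61]
 x max [-30.67  24.95]
 top plane slope deg [0.78 1.15] z0 45.45000524929796 180
```

View pics/r8.png

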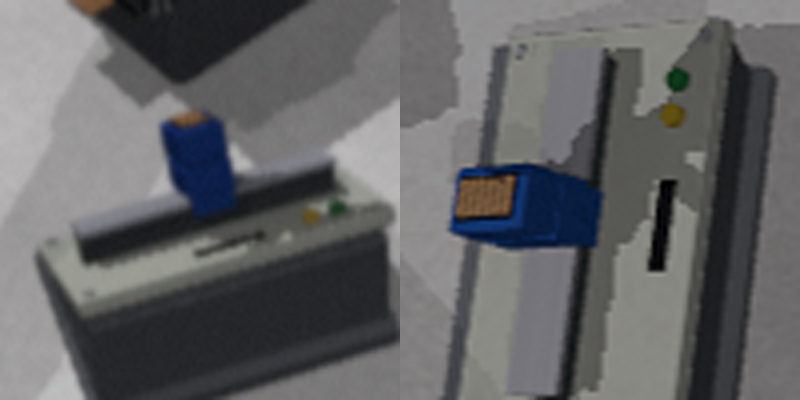

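```bash
python3 - <<'E'
from h import *
a=np.radians(85.5); h=np.array([np.cos(a),np.sin(a),0]); X=-h*np.cos(np.pi/6)+[0,0,.5]; N=h*.5+[0,0,np.cos(np.pi/6)]; Y=np.cross(N,X); O=np.array([542.3,283.9,97.])
ims=[]
for n,u0,v0 in(('side',240,110),('top',150,200)):
    D=np.load(n+'0.npz'); d=dict(intrinsics=D['K'],cam_to_world=D['T'])
    F=np.load(f'r8{n[0]}.npz')['f']
    im=cv2.resize(F[v0:v0+80,u0:u0+80,::-1],None,fx=5,fy=5,interpolation=cv2.INTER_CUBIC)
    def line(P,col):
        q=((proj(d,P)-[u0,v0]+.5)*5).round().astype(int); cv2.polylines(im,[q],True,col,1)
    for th,col in((0,(0,255,0)),(5,(0,0,255))):
        t=np.radians(th)
        def tr(x,y,z):
            x-=18.5; xx=x*np.cos(t)+z*np.sin(t)+17.7; zz=-x*np.sin(t)+z*np.cos(t); return O+xx*X+y*Y+zz*N
        line([tr(*p) for p in((-30,-18,44),(26,-18,44),(26,18,44),(-30,18,44))],col)
        line([tr(*p) for p in((26,-18,0),(26,-18,44),(26,18,44),(26,18,0))],col)
    line([O+x*X+y*Y for x,y in((-17.5,-95),(17.5,-95),(17.5,95),(-17.5,95))],(255,255,0))
    ims.append(im)
cv2.imwrite('pics/ov.png',np.hstack(ims))
E
```

```text
(no output)
```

View pics/ov.png

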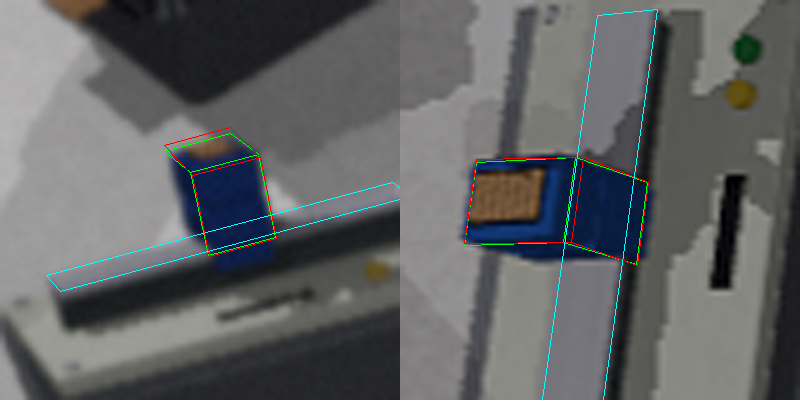

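```bash
python3 -c "
from h import *
w2t((597.6,-40.8,212),.64)"
```

```text
t 15.13 pos [548.3 368.1 206.2] rot [ 3.139e+00  1.000e-03 -7.900e-02] q [-0.89  0.74  0.45  1.54 -0.36  0.95 -0.4 ] F [ 0.1 -0.9 -0.2] w 0.3
linear [ 81.4 403.8  -4.9] yaw(tool z) -0.719
```

step_arm --pt "2 10 -10" --pt "6 35 -15" --pt "14 70 -15" --pt "22 110 -12" --pt "30 150 -10" --pt "38 190 -8" --pt "46 230 -6" --pt "54 270 -5" --yaw '[0,-0.05,-0.15,-0.25,-0.35,-0.45,-0.55,-0.65]' --gripper '[-1,-1,-1,1,1,1,1,1]'

```text
clock: 15.8
eef_pos: [580.8, 92.2, 212.5]
tool_rot: [3.141, 0.001, 0.575]
force: [0.3, 0.3, -0.1]
width: 60.5
```

```bash
python3 -c "
from h import *
w2t((597.6,-40.8,212),.64)"
```

```text
t 15.8 pos [580.8  92.2 212.5] rot [3.141e+00 1.000e-03 5.750e-01] q [-0.36  0.6   0.25  1.75 -0.19  0.82  0.55] F [ 0.3  0.3 -0.1] w 60.5
linear [-58.2 120.7   0.7] yaw(tool z) -0.065
```

step_arm --pt "-18 37 0" --pt "-33 68 0" --pt "-44 92 0" --pt "-52 108 0" --pt "-58 120 0" --pt "-58 120 0" --pt "-58 120 0" --pt "-58 120 0" --yaw '[-0.05,-0.065,-0.065,-0.065,-0.065,-0.065,-0.065,-0.065]' --gripper '[1,1,1,1,1,1,1,1]'

```text
clock: 16.47
eef_pos: [597.4, -34.3, 212.1]
tool_rot: [-3.14, -0.0, 0.639]
force: [0.1, 0.8, -0.4]
width: 85.3
```

```bash
python3 - <<'E'
from h import *
d,W=get('side');crop(d,'g1s',310,180,110,110,5)
d,W=get('top');crop(d,'g1t',280,170,110,110,5)
w2t((597.6,-40.8,170),.64)
a=cv2.resize(cv2.imread('pics/g1s.png'),(400,400));b=cv2.resize(cv2.imread('pics/g1t.png'),(400,400))
cv2.imwrite('pics/g1.png',np.hstack([a,b]))
E
```

```text
t 16.57 pos [597.5 -33.8 212.1] rot [-3.14 -0.    0.64] q [-0.13  0.61  0.22  1.72 -0.17  0.83  0.81] F [-1.1  1.1  0.1] w 85.5
linear [-4.1  5.7 42.1] yaw(tool z) -0.0
```

View pics/g1.png

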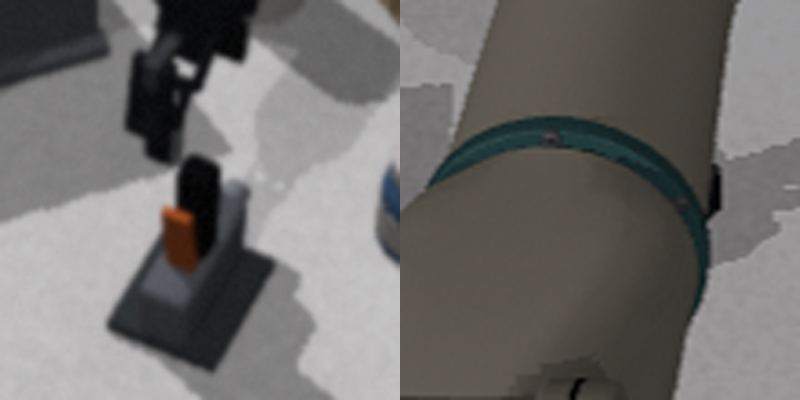

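Move over, down to 170, and check.

step_arm --pt "-2 3 4" --pt "-4 5.5 16" --pt "-4 5.5 30" --pt "-4 5.5 38" --pt "-4 5.5 38" --pt "-4 5.5 38" --yaw '[0,0,0,0,0,0]' --gripper '[1,1,1,1,1,1]'

```text
clock: 17.07
eef_pos: [597.5, -42.3, 173.7]
tool_rot: [-3.141, 0.001, 0.638]
force: [-0.3, 0.8, 0.6]
width: 85.4
```

```bash
python3 - <<'E'
from h import *
d,W=get('side');crop(d,'g2s',310,180,110,110,5)
w2t((597.6,-40.8,123),.64)
E
```

```text
t 17.12 pos [598.  -42.5 174.3] rot [ 3.142 -0.     0.638] q [-0.1   0.66  0.21  1.75 -0.19  0.75  0.83] F [-0.6  0.2  0.5] w 85.4
linear [ 0.7 -1.6 51.3] yaw(tool z) -0.002
```

View pics/g2s.png

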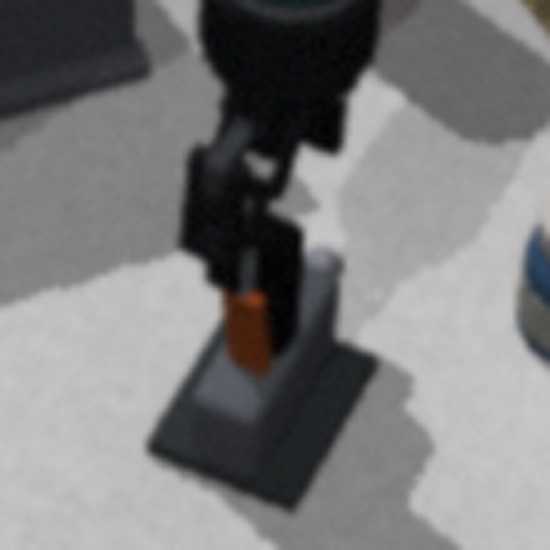

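step_arm --pt "0.7 -1.5 6" --pt "0.7 -1.5 18" --pt "0.7 -1.5 32" --pt "0.7 -1.5 44" --pt "0.7 -1.5 51" --pt "0.7 -1.5 51" --pt "0.7 -1.5 51" --yaw '[0,0,0,0,0,0,0]' --gripper '[1,1,1,1,1,1,1]'

```text
clock: 17.7
eef_pos: [597.2, -41.2, 122.6]
tool_rot: [-3.141, 0.001, 0.637]
force: [0.1, -0.5, -0.4]
width: 85.2
```

```bash
python3 - <<'E'
from h import *
w2t((597.6,-40.8,123),.64)
d,W=get('side');crop(d,'g3s',310,180,110,110,5)
w2t((597.6,-40.8,123),.64)
E
```

```text
t 17.7 pos [597.2 -41.2 122.6] rot [-3.141e+00  1.000e-03  6.370e-01] q [-0.09  0.73  0.18  1.78 -0.21  0.64  0.85] F [ 0.1 -0.5 -0.4] w 85.2
linear [ 0.6 -0.1 -0.4] yaw(tool z) -0.003
t 17.75 pos [597.6 -41.3 123.2] rot [ 3.141 -0.     0.637] q [-0.09  0.73  0.18  1.78 -0.21  0.64  0.85] F [-0.   0.1  0.4] w 85.1
linear [ 0.3 -0.4  0.2] yaw(tool z) -0.003
```

View pics/g3s.png

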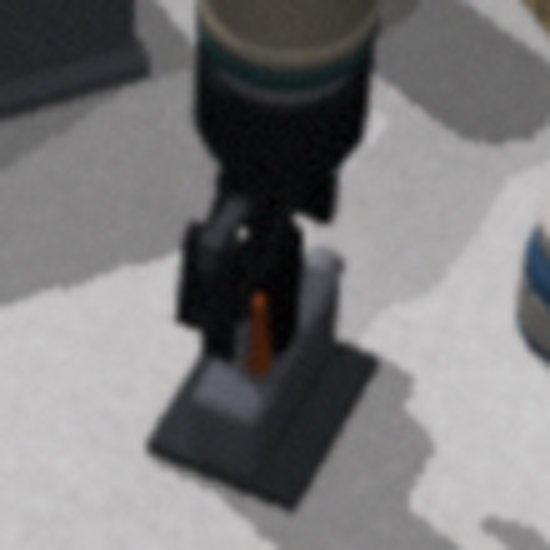

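step_arm --pt "0 0 0" --pt "0 0 0" --pt "0 0 0" --pt "0 0 0" --pt "0 0 0" --pt "0 0 0" --pt "0 0 0" --pt "0 0 0" --yaw '[0,0,0,0,0,0,0,0]' --gripper '[0.6,0.3,0.1,0,-0.1,-0.3,-1,-1]'

```text
clock: 18.42
eef_pos: [599.8, -39.8, 124.8]
tool_rot: [3.139, -0.004, 0.64]
force: [3.1, 3.0, 6.9]
width: 33.6
```

step_arm --pt "0 0 0" --pt "0 0 0" --pt "0 0 0" --pt "0 0 0" --yaw '[0,0,0,0]' --gripper '[-1,-1,-1,-1]'

```text
clock: 18.75
eef_pos: [599.8, -39.8, 124.8]
tool_rot: [3.139, -0.004, 0.64]
force: [3.0, 3.2, 6.5]
width: 33.7
```

```bash
python3 - <<'E'
from h import *
w2t((597.6,-40.8,123),.64)
d,W=get('side');crop(d,'g4s',310,180,110,110,5)
E
```

```text
t 18.75 pos [599.8 -39.8 124.8] rot [ 3.139 -0.004  0.64 ] q [-0.09  0.73  0.18  1.78 -0.21  0.64  0.85] F [3.  3.2 6.5] w 33.7
linear [-2.3 -0.5  1.8] yaw(tool z) -0.0
```

View pics/g4s.png

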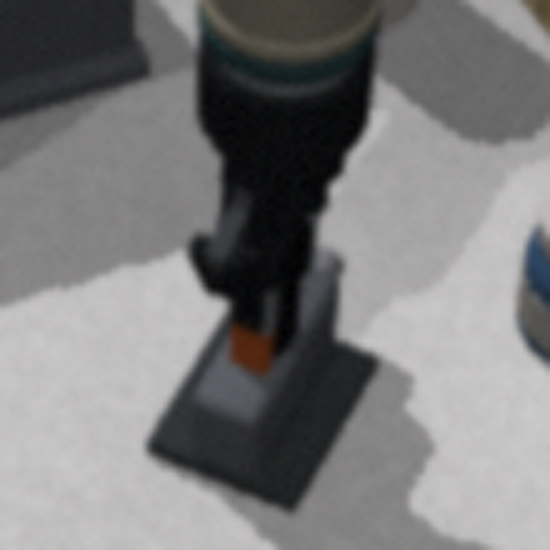

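Squeezed to 33.7 mm (full is 35). Open and lift clear.

step_arm --pt "0 0 0" --pt "0 0 0" --pt "0 0 0" --pt "0 0 0" --pt "0 0 0" --pt "0 0 0" --yaw '[0,0,0,0,0,0]' --gripper '[-0.1,0.1,0.4,0.8,1,1]'

```text
clock: 19.3
eef_pos: [597.9, -40.7, 123.3]
tool_rot: [3.141, -0.001, 0.637]
force: [0.3, 0.3, 0.1]
width: 85.3
```

step_arm --pt "0 0 -10" --pt "0 0 -35" --pt "0 0 -70" --pt "0 0 -100" --pt "0 0 -110" --pt "0 0 -110" --yaw '[0,0,0,0,0,0]' --gripper '[1,1,1,1,1,1]'

```text
clock: 19.8
eef_pos: [599.6, -41.3, 237.1]
tool_rot: [3.137, -0.006, 0.637]
force: [0.3, 0.0, -0.6]
width: 85.3
```

```bash
python3 -c "
from h import *
w2t((450,0,330),.64)"
```

```text
t 19.8 pos [599.6 -41.3 237.1] rot [ 3.137 -0.006  0.637] q [-0.12  0.58  0.23  1.69 -0.17  0.88  0.81] F [ 0.3  0.  -0.6] w 85.3
linear [ -95.1 -121.8  -94. ] yaw(tool z) -0.003
```

step_arm --pt "-15 9 -6" --pt "-50 30 -20" --pt "-85 50 -30" --pt "-120 70 -45" --pt "-150 90 -55" --pt "-177 105 -63" --pt "-177 105 -63" --pt "-177 105 -63" --yaw '[0,0,0,0,0,0,0,0]' --gripper '[1,1,1,1,1,1,1,1]'

```text
clock: 20.47
eef_pos: [516.2, -232.9, 295.6]
tool_rot: [-3.141, 0.001, 0.632]
force: [-0.1, 0.5, -0.9]
width: 85.2
```

```bash
python3 - <<'E'
from h import *
w2t((597.6,-40.8,123),.64)
d,W=get('side');np.savez('r9s.npz',W=W,f=d['frame']);a=d['frame'][90:290,220:420,::-1]
d,W=get('top');np.savez('r9t.npz',W=W,f=d['frame']);b=d['frame'][150:350,150:350,::-1]
cv2.imwrite('pics/f.png',np.hstack([cv2.resize(a,(400,400),interpolation=cv2.INTER_CUBIC),cv2.resize(b,(400,400),interpolation=cv2.INTER_CUBIC)]))
for n in('side','top'):
    W0=np.load(n+'0.npz')['W'];W1=np.load(f'r9{n[0]}.npz')['W']; F=np.load(f'r9{n[0]}.npz')['f'].astype(int)
    for nm,Wx,Fx in(('before',W0,np.load(n+'0.npz')['f'].astype(int)),('after',W1,F)):
        m=(np.hypot(Wx[...,0]-605,Wx[...,1]+35)<80)&(Fx[...,0]>Fx[...,2]+50)&(Wx[...,2]>115); print(n,nm,m.sum(),Wx[m].mean(0).round(1))
E
python3 fit.py r9s r9t | grep -v "x "
```

```text
t 20.47 pos [ 516.2 -232.9  295.6] rot [-3.141e+00  1.000e-03  6.320e-01] q [ 0.2   0.47  0.25  1.71 -0.14  0.97  1.14] F [-0.1  0.5 -0.9] w 85.2
linear [ 179.4 -106.7  172.5] yaw(tool z) -0.008
side before 40 [577.5 -58.9 126.1]
side after 41 [577.1 -58.8 126.3]
top before 33 [576.5 -53.9 129.8]
top after 35 [576.8 -54.2 129.1]
 top plane slope deg [-3.45  4.49] z0 44.5349999284203 39
 top plane slope deg [0.54 3.27] z0 45.66615919802001 179
```

View pics/f.png

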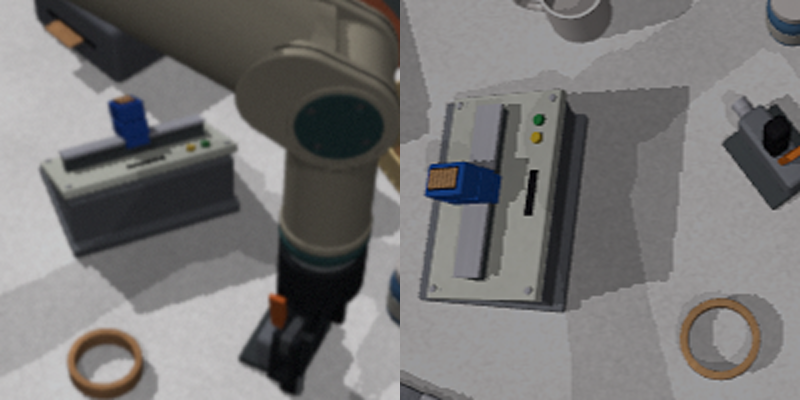

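```bash
python3 - <<'E'
from h import *
a=np.radians(85.5); h=np.array([np.cos(a),np.sin(a),0]); X=-h*np.cos(np.pi/6)+[0,0,.5]; N=h*.5+[0,0,np.cos(np.pi/6)]; Y=np.cross(N,X); O=np.array([542.3,283.9,97.])
def plane(A,b,tol):
    w=np.ones(len(b),bool)
    for _ in range(10):
        k=np.linalg.lstsq(A[w],b[w],rcond=None)[0]; w=abs(A@k-b)<tol
    return k,w.sum()
for n in('r5s','r5t','r8s','r8t','r9s','r9t'):
    D=np.load(n+'.npz');W=D['W'];F=D['f'].astype(int); c=(W-O)@np.stack([X,Y,N],1)
    q=c[(F[...,2]>F[...,0]+25)&(abs(c[...,1])<20)&(c[...,2]>4)&(c[...,2]<(36 if n[1]!='5' else 45))&(c[...,0]>12-(15 if n[1]=='5' else 0))&(c[...,0]<35)]
    k,m=plane(np.c_[q[:,2],q[:,1],np.ones(len(q))],q[:,0],2); print(n,'endface theta',np.degrees(np.arctan(k[0])).round(1),'yaw',np.degrees(np.arctan(k[1])).round(1),'x0',k[2].round(1),m,len(q))
E
```

```text
r5s endface theta 2.1 yaw 16.6 x0 28.1 52 176
r5t endface theta 6.0 yaw 17.5 x0 25.2 72 240
r8s endface theta -7.8 yaw 0.3 x0 23.9 71 176
r8t endface theta -6.3 yaw -0.1 x0 24.4 140 201
r9s endface theta 1.6 yaw -2.0 x0 21.7 84 176
r9t endface theta -3.1 yaw 3.0 x0 22.9 149 205
```

```bash
python3 - <<'E'
from h import *
s=ctrl.read_state(); print(s['clock'],s['force'].round(1),s['qd'].round(3))
print(ctrl.finish_job())
E
```

```text
20.5667 [-1.4 -0.3  0.5] [-0.022  0.003 -0.013 -0.002  0.003  0.001 -0.   ]
the job is handed in; nothing more can be done
None
```

I loaded the blue cartridge into the feeder, primed it afterwards, and handed the job in at about 20.6 s with the arm clear of everything.

**Loading**
- I gripped the cartridge by its sides and carried it level to the green mark. I lowered the hook past the rail's upper edge, then drew it back until the leg met the edge.
- When I let go, it rocked onto its foot by itself. I then pressed the foot end down with shut fingertips, up to about 21 N.

**Priming**
- I pinched the trigger and grip together from above. The jaws read 33.7 mm (35 mm is the stated squeezed thickness) for about half a second, then I opened them and lifted away.

**Last checks**
- **Cartridge seating:** it stayed down after release. The top camera puts its top face within about 1° of parallel to the rail, and it is within about 1 mm of the centre mark. The fingertip height under the full press fits a fully seated cartridge.
- **Trigger:** it is back at its rest position within about 1 mm in both cameras.
- **Not confirmed:** I could not see the yellow foot from either camera, so the click rests on the cartridge's angle, its height and the press force. The side camera's depth readings were noisy, with fits scattered by several degrees either way. The top face of the cartridge also read 1.5 mm high in the top camera, within calibration error.
- **Other things on the bench:** I did not re-measure the grey cartridge or the bystanders at the end. There was no unexpected contact force near them.

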